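# Put the collet away in the stayed chest

### The job

Put the loose collet back in the empty socket of the collet chest and shut the chest. Raise the lid by its handle until its folding stay goes past straight and locks, so that the lid stands open by itself, without pulling hard once you feel the stay go taut; then seat the collet upright and fully home. To close, take the stay's knee by its knob, ease it back past straight (the lid rises a little) and lower the lid gently on it until it is fully shut, never letting it drop; leave the other things on the table where they are.

Things in the scene. Friction and masses are not known exactly. Their poses are not given: they have to be found in the camera images.
- chest: Grey steel collet chest, fixed: 150 (its x) by 170 (y) mm, rim 75 mm up. Origin: centre of its underside; x to its back, y to its left, z up. A black block inside, its face 25 mm below the rim, has five sockets: four hold collets that stand 14 to 18 mm out of it, one (front left) is empty. Outside on the right wall (-y) is the lid's folding stay.
- lid (a joint): Lid angle (rad), 0 shut, growing as it opens. The stay's foot is clamped anywhere in a 13 mm slot, so each time the stay goes straight and taut, and stops the lid, at another angle from 1.32 to 1.48; there its spring tips the knee past straight, and the lid, let down 0.055 rad, rests locked. Lid: 10 mm plate, 150 by 170 mm, 0.6 to 1 kg, falls shut unless held or locked.
- lid_handle (a point): Middle of the lid's handle: a round steel bar 10 mm thick, 80 mm between its two arms, parallel to the chest's y, 50 mm out from the lid's front edge in the lid's plane (200 mm from the hinge line, 5 mm above it when shut). Axes turn with the lid; as the chest's when shut.
- lid_hinge (a point): Middle of the lid's hinge line (along the chest's y), at the top back edge, 75 mm above the table. Axes as the chest's.
- knob (a point): Middle of the round knob on the stay's knee: 14 mm thick, 34 mm long along the chest's y, a 19 mm flange at its outer end; this point is 30 mm outside the right wall. It spins freely about y. Lid shut: knee folded back along the wall, 62 to 69 mm above the table. Stay locked: knee in front of the line from foot to lid, 116 to 126 mm above the table.
- stay_eye (a point): Eye at the top end of the stay's upper link. Two links of 76 mm, pin to pin, are joined at the knee; the lower turns on the foot, a pin on the right wall 100 mm in front of the hinge line and 18 to 31 mm below it, so the knob goes round the foot in the chest's x-z plane at 76 mm. Locked, the knee is 25 degrees past straight (to the front); from there to shut the lower link turns 53 to 60 degrees.
- lid_pin (a point): The stay's pin on the lid's right edge, 100 mm from the hinge line and 5 mm above the lid's underside; the eye sits on it. Its bracket is thin: pulling the lid against the taut stay springs the two apart, 0.8 mm at about 20 N on the handle, which strains it.
- knee_knob: The knob itself; origin on the knee's axis beside the links. From locked it takes 1 to 2 N, to the chest's back and down, to bring the knee past straight while the lid rises some 10 mm at the handle; from there the lid's weight drives the knee on the same way with up to about 15 N, and only a grip on the knob holds it back.
- collet: Spring collet of plain steel, the only loose one: 29 mm thick, 36 mm high, flange at the top, slotted foot; upright on the table in front of and right of the chest, in a row with a sleeve and a loupe in any order, about 75 mm apart. Origin: centre of its underside, z up. 0.05 kg.
- socket (a point): Centre of the floor of the empty socket, 34 mm above the table, 34 mm before and 35 mm left of the chest's centre: a round bore of 30.5 mm, 16 mm deep, mouth chamfered 1.5 mm. Seated, the collet stands 20 mm out of the block, its top 5 mm below the rim; not fully home it fouls the lid.
- sleeve: Plain steel sleeve, 25 mm thick, 30 mm high, upright, to be left alone. Origin: centre of its underside.
- eye_loupe: Black eye loupe, 33 mm thick, 30 mm high, to be left alone. Origin: centre of its underside.
- tin: Round tin, 53 mm, 22 mm high, right of the chest, to be left alone.
- bottle: White dropper bottle, 47 mm, 118 mm high, at the right edge, to be left alone.
- pin_chuck: Pin vise, 99 mm long, lying front left, to be left alone.
- pincers: Steel tweezers, 116 mm long, lying front left, to be left alone.

How it is judged:
By the outcome, as a careful person would: the job done as asked, in the order asked, and still so for the second after the job is handed in, with the robot touching nothing.
It also fails if it takes over 72 s, if anything falls off the work surface, if the arm or the gripper's body presses on something with over 40 N, if the wrist force passes 120 N, or if a joint passes its speed limit or range.

### The arm

A 6-joint arm with a two-finger parallel gripper is mounted at the origin on a cart in front of the work surface, level with it; the furniture and walls round the work are solid. World frame = base frame: x ahead of the robot, y to its left, z up, the work surface at z = 0. Lengths are in mm, angles in rad, forces in N, time in s.
With the tool pointing down it reaches from about 300 to 775 mm from the base axis. Payload 14.6 kg.
Tool frame: the origin (TCP) lies at the very end of the fingers, on their centre line; the grasp point (between the pads) lies 19 mm behind it; z points along the fingers, y is the direction in which the jaws open and shut (so a half turn about z gives the same grasp; the last joint's range is limited). The gripper opens to 85 mm and grips with 20 to 120 N. Pads are 22 mm wide; open, the fingers measure 114 mm over their backs; the gripper's body (76 mm by 85 mm) begins 54 mm behind the grasp point. The pads swing forward as they close: fully open they stand 13 mm farther back than shut.
Start: joints at [1.086, 0.3, 1.521, -0, 1.321, -0.067], TCP at [223.159, 502.682, 231.281] pointing down, gripper open.
Joint ranges: [-3.03, 3.03], [-0.79, 2.21], [0.23, 2.52], [-1.04, 4.18], [0, 3.07], [-2.55, 2.55]. Speed limits (rad/s): [2.22, 2.22, 2.57, 3.14, 3.14, 3.14].

### API

Orientations are given as a unit quaternion [w, x, y, z].
In Python, from bench import env gives the robot as it stands. The module is installed in compiled form; this text tells all that it offers.
- The arm moves only by the tool arm_command, never from a script. Its argument "commands" is a list of rows, each an object with "delta_rot": the turn, a rotation vector about the tool's x, y, z in rad, a list of three; "slide": the shift along the tool's x, y, z in m, a list of three; "jaw": the finger opening in m, from 0 to 0.0854. In form: [{"delta_rot": [ax, ay, az], "slide": [x, y, z], "jaw": jaw}, ...]. A call has 1 to 12 rows; each row is the pose to reach, as a shift and turn from the pose commanded when the call began, along the tool's axes at that moment; what a row does not reach only later rows make up. A row lasts 1/8 s, in which the tool goes at most 62.5 mm and 10.7 degrees, less where a joint would pass 70% of its speed; a pose out of reach is approached as far as the arm can. A call with a gripper value outside its range is refused whole. The fingers move at their own pace and stop on an object; the grip force is fixed at half the most. Time passes only in rows, so rows that repeat a pose let the fingers close. It gives the time, the measured TCP pose, the force and the opening at its end, in the units of the state.
- env.get_obs(): the state, without advancing time (a new reading comes with each control period).
- env.read_camera(name): name is "side" or "top" or "wrist"; returns (picture, depth): 400x640x3 uint8, blue, green, red; 400x640 float32, mm along the optical axis (not along the pixel's ray), 0 where there is no reading.
- env.calibration(name): a dict with "fx", "fy", "cx", "cy" (pixels), "T" (4x4, takes a point from camera to world coordinates). Camera axes: x right, y down, z forward; pixel columns grow to the right and rows downward; lengths in mm; the calibration is good to about 2 mm. A picture is of the moment at which its call begins: read the wrist's pose just before it. calibration takes no time and is no camera call; for the wrist camera it gives the pose at the moment of the call.
- env.finish_job(): hands the job in, once; it reports no verdict.
Trained networks look in the newest picture that a camera, given by its name, has taken for a name from the list of things; names that differ only in an ending like _2 or _b are one class to them, and where a whole thing is asked for, a point or a joint stands for the part that bears it (a point fixed in the world has none). Each returns a list of dicts, best first, with "score" (0 to 1); they miss things now and then, are a little off and sometimes report something else, mostly with a low value. They report only what shows in the picture. A call takes as long as a camera call.
- env.outline_of(camera, label): "pixels" (400x640 bool, what is visible of it) and "position" ([row, column] in pixels, amid what is visible of it).
The state is a dict: "time": time; "q": joint angles; "dq": joint speeds; "tau": joint torques, N m; "ee_pos": TCP position; "ee_rot": TCP orientation; "ft_force": force on the tool from outside, world axes, zero at the start; "moment": the same for the moment, N m; "finger_gap": opening from 0.0 (shut) to 1.0 (fully open).
Only numpy, scipy, OpenCV 4.12 (cv2) and the standard library are available. Lean on these libraries where they do the work, as an engineer would, in place of code of your own. Each camera call takes 0.05 s, during which the arm holds its last target.

## Working session

There is one attempt and no reset: what is moved stays moved. The work goes in short steps, Python scripts to look and compute and a tool call to move; the robot and the scene stay as the last step left them, time stands still between calls to the robot, and variables do not carry over. Pictures are saved under pics/ and viewed, and the job is handed in when it is done.

Besides the shell and the picture viewer there is one more tool, called after "Request:" as name(argument=value, ...) on one line, values as JSON. arm_command: Moves the arm, as the interface text tells. Its arguments: {"type":"object","properties":{"commands":{"type":"array","items":{"type":"object","properties":{"delta_rot":{"type":"array","items":{"type":"number"}},"slide":{"type":"array","items":{"type":"number"}},"jaw":{"type":"number"}}}}},"required":["commands"]}

```bash
mkdir -p pics; ls
cat > h.py <<'E'
import numpy as np, cv2
from bench import env
from scipy.spatial.transform import Rotation as R
def rot(q): return R.from_quat([q[1],q[2],q[3],q[0]])
def world(cam,dep,r,c,C=None):
    C=C or env.calibration(cam); d=dep[int(r),int(c)]
    p=np.array([(c-C['cx'])/C['fx']*d,(r-C['cy'])/C['fy']*d,d,1.0]); return (np.array(C['T'])@p)[:3]
def cloud(cam,dep,C=None):
    C=C or env.calibration(cam); v,u=np.mgrid[0:400,0:640]
    P=np.stack([(u-C['cx'])/C['fx']*dep,(v-C['cy'])/C['fy']*dep,dep],-1)
    T=np.array(C['T']); return P@T[:3,:3].T+T[:3,3]
def st():
    o=env.get_obs(); np.set_printoptions(precision=3,suppress=True)
    print('t',o['time'],'pos',np.array(o['ee_pos']),'rot',np.array(o['ee_rot']),'F',np.array(o['ft_force']),'gap',o['finger_gap'],'q',np.array(o['q']))
    return o
E
python3 - <<'E'
from h import *
o=st(); print(rot(o['ee_rot']).as_matrix())
for n in ('top','side'):
    im,d=env.read_camera(n); cv2.imwrite(f'pics/{n}0.png',im)
    C=env.calibration(n); P=cloud(n,d,C); np.save(f'{n}0.npy',P); print(n,C)
    for l in ('chest','lid','lid_handle','knee_knob','collet','sleeve','eye_loupe','tin','bottle'):
        for r in env.outline_of(n,l)[:2]:
            m=r['pixels']&(d>0); q=P[m]
            print(n,l,round(r['score'],2),r['position'],m.sum(),np.median(q,0) if len(q) else '',q.min(0) if len(q) else '',q.max(0) if len(q) else '')
E
```

```text
pics
t 0.0 pos [223.06  502.483 230.724] rot [-0.     0.207  0.978 -0.001] F [-0.782  0.179 -0.293] gap 0.999047992460859 q [ 1.086  0.3    1.522 -0.     1.321 -0.067]
[[-0.914  0.406 -0.001]
 [ 0.406  0.914 -0.001]
 [ 0.    -0.001 -1.   ]]
top {'fx': 456.28023807862104, 'fy': 456.28023807862104, 'cx': 320.8648553478036, 'cy': 195.5952797880611, 'T': array([[  -0.012,   -0.998,    0.06 ,  463.616],
       [  -1.   ,    0.012,    0.013,   47.382],
       [  -0.014,   -0.06 ,   -0.998, 1441.126],
       [   0.   ,    0.   ,    0.   ,    1.   ]])}
top chest 0.88 [184.0, 330.0] 3349 [585.91   38.272  84.485] [459.746 -92.552  -8.9  ] [680.403 138.896  95.094]
top lid 0.98 [182.5, 329.0] 2956 [582.256  41.265  84.903] [459.703 -45.825  -2.255] [665.091 127.673  95.094]
top lid_handle 0.9 [182.9, 328.2] 3003 [585.193  45.484  84.781] [462.744 -51.869  -8.9  ] [665.789 135.572  95.094]
top knee_knob 0.51 [164.3, 367.7] 63 [632.999 -74.691  73.987] [626.012 -92.552  64.647] [639.721 -56.268  87.373]
top collet 0.42 [232.3, 422.2] 76 [ 435.37  -227.407   33.499] [ 423.178 -240.888   -4.274] [
[... 1537 characters left out ...]
.1, 334.8] 3098 [578.958  24.142  84.608] [456.957 -55.495  -2.474] [664.677 256.211  87.96 ]
side collet 0.81 [323.4, 288.3] 318 [ 433.897 -239.093   32.665] [ 420.703 -246.161   -0.248] [ 447.264 -218.347   38.077]
side sleeve 0.54 [298.4, 285.9] 222 [ 440.141 -170.327   20.421] [ 428.905 -176.205   -0.316] [ 451.365 -151.173   31.456]
side eye_loupe 0.62 [264.4, 278.4] 236 [439.056 -92.167  20.59 ] [423.786 -99.378   1.707] [455.898 -74.085  30.785]
side tin 0.66 [284.8, 372.3] 586 [ 603.669 -184.418   21.589] [ 580.044 -203.923   -2.769] [ 631.073 -128.87    24.928]
side bottle 0.98 [311.7, 396.2] 1226 [ 616.862 -265.013   59.343] [ 600.322 -277.54    -3.137] [ 680.648 -163.304  113.005]
```

View pics/top0.png

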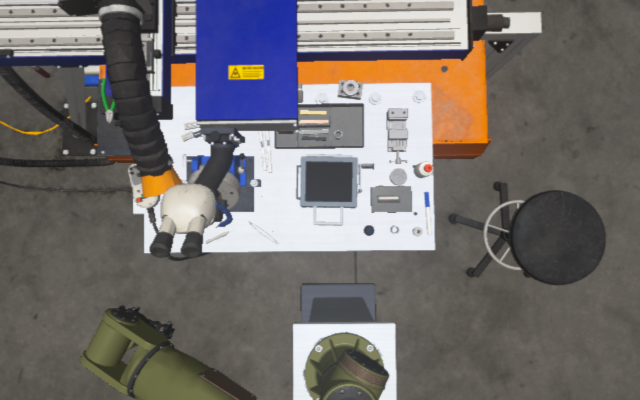

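View pics/side0.png

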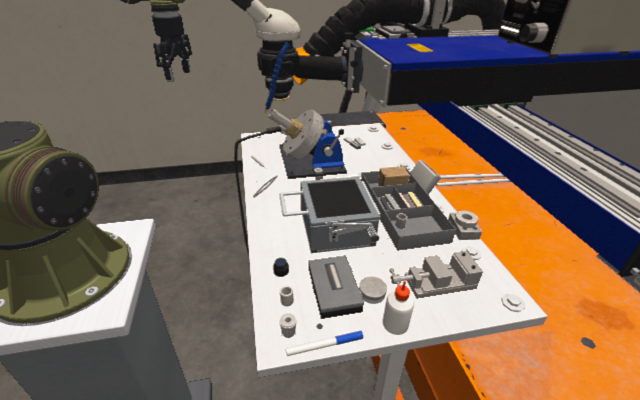

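Run:
```python
from h import *
# fit lid plate: rectangle, handle
for n in ('top0','side0'):
    P=np.load(n+'.npy').reshape(-1,3)
    m=(P[:,2]>76)&(P[:,2]<92)&(P[:,0]>440)&(P[:,0]<700)&(P[:,1]>-70)&(P[:,1]<160)
    q=P[m]; print(n,len(q))
    pl=q[(q[:,0]>530)]
    r=cv2.minAreaRect(pl[:,:2].astype(np.float32)); print('lid rect',r,np.median(pl[:,2]))
    h=q[(q[:,0]<480)]; 
    for x0 in range(450,540,6):
        s=q[(q[:,0]>x0)&(q[:,0]<=x0+6)]
        if len(s): print(x0,len(s),s[:,1].min().round(),s[:,1].max().round(),np.median(s[:,2]).round(1))
    # left and right edge line fits
    for ax,lab in ((1,'y'),):
        E=[]
        for x0 in range(535,650,6):
            s=pl[(pl[:,0]>x0)&(pl[:,0]<=x0+6)]
            if len(s)>5:E.append((x0+3,s[:,1].min(),s[:,1].max()))
        E=np.array(E); print('R',np.polyfit(E[:,0]-580,E[:,1],1),'L',np.polyfit(E[:,0]-580,E[:,2],1))
```

```text
top0 3114
lid rect ((600.7711181640625, 29.706703186035156), (195.21835327148438, 139.477294921875), 89.2735824584961) 84.7850641048459
456 29 6.0 87.0 82.6
462 60 3.0 89.0 84.5
468 12 3.0 89.0 83.3
474 11 3.0 89.0 81.1
480 12 3.0 89.0 81.6
486 12 3.0 89.0 79.4
492 12 3.0 89.0 83.6
498 12 3.0 89.0 81.9
504 13 -0.0 89.0 81.5
510 69 -39.0 107.0 84.1
516 112 -39.0 128.0 85.0
522 117 -39.0 128.0 84.3
528 114 -40.0 128.0 85.7
534 113 -40.0 127.0 85.4
R [ -0.08469943 -50.71663375] L [-2.13647922e-02  1.27046118e+02]
side0 3330
lid rect ((598.2039794921875, 31.390579223632812), (186.77113342285156, 140.93653869628906), 88.25316619873047) 84.67838482112967
456 55 0.0 83.0 83.2
462 53 -0.0 87.0 83.1
468 22 -0.0 86.0 81.7
474 16 0.0 86.0 82.3
480 19 -1.0 84.0 82.3
486 16 -1.0 83.0 81.5
492 22 -1.0 86.0 82.0
498 20 -1.0 85.0 81.6
504 16 -1.0 86.0 82.6
510 111 -42.0 122.0 83.4
516 120 -42.0 125.0 84.1
522 125 -43.0 124.0 84.6
528 121 -42.0 122.0 84.9
534 121 -43.0 126.0 84.9
R [-1.39602042e-02 -5.32375497e+01] L [-3.9181950e-02  1.2304253e+02]
```

Run:
```python
from h import *
P=np.concatenate([np.load('top0.npy').reshape(-1,3),np.load('side0.npy').reshape(-1,3)])
P=P[np.isfinite(P).all(1)]
# height map max over 60mm cells
print('cols y from 520 to -340; rows x')
ys=range(520,-341,-60)
print('      ',*[f'{y:5d}' for y in ys])
for x in range(180,900,60):
    print(f'{x:5d}:',*[ (lambda s:f'{int(s[:,2].max()):5d}' if len(s) else '    .')(P[(abs(P[:,0]-x)<30)&(abs(P[:,1]-y)<30)&(P[:,2]<1300)]) for y in ys])
im=cv2.imread('pics/side0.png'); cv2.imwrite('pics/side0c.png',cv2.resize(im[170:350,260:520],None,fx=3,fy=3,interpolation=cv2.INTER_CUBIC))
im=cv2.imread('pics/top0.png'); cv2.imwrite('pics/top0c.png',cv2.resize(im[130:250,270:440],None,fx=4,fy=4,interpolation=cv2.INTER_CUBIC))
```

```text
cols y from 520 to -340; rows x
         520   460   400   340   280   220   160   100    40   -20   -80  -140  -200  -260  -320
  180:   526   558   579   595   606   608     1     3     4     2     0     1  -763  -851  -846
  240:   516   531   551   541  -851  -849  -845  -836  -840  -847  -846  -843  -851  -850  -848
  300:   513   518  -848  -841  -841  -844  -843  -845  -848  -845  -843  -849  -846  -843  -845
  360:    13     2     5     4     6     6     5     6     5     3     6     9     3     4     0
  420:     8     5   492   492    12    12     7     7     8     8    33    34    43    39     0
  480:     0    12   459   461   406     6     9    89    90    92    35    37    37    16     1
  540:   314   397   430   431   399     8    50    92    92    92    88    36    36    19     0
  600:   357   357   319   331   331    13    52    93    95    92    88    34    68   119     1
  660:   413   412   105   388   388   330    51    91    93    92    87    43    57    98     0
  720:   446   443     4   364   364   364   364   362    46    46    50    57    57     8     0
  780:   465   459     6   365   367   364   364   363    36    32    48    57    58     6    -7
  840:   470   462    10   366   367   365   365   364    45    46    45    56    52    15     1
```

View pics/side0c.png

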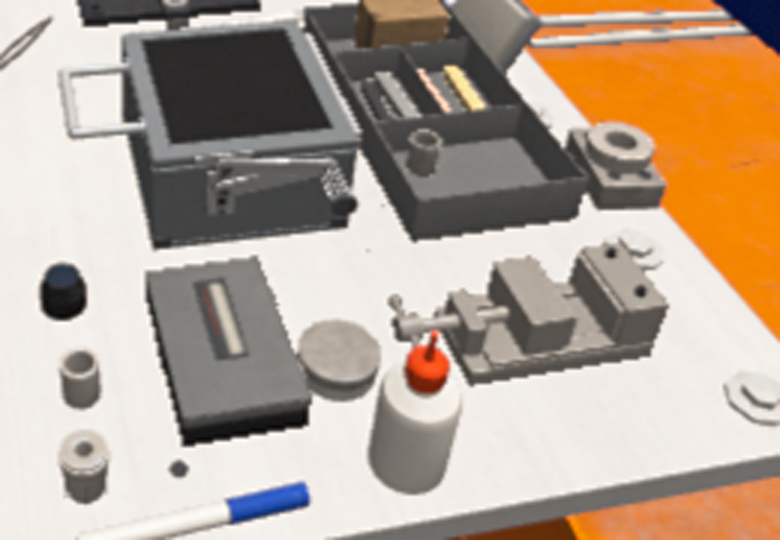

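View pics/top0c.png

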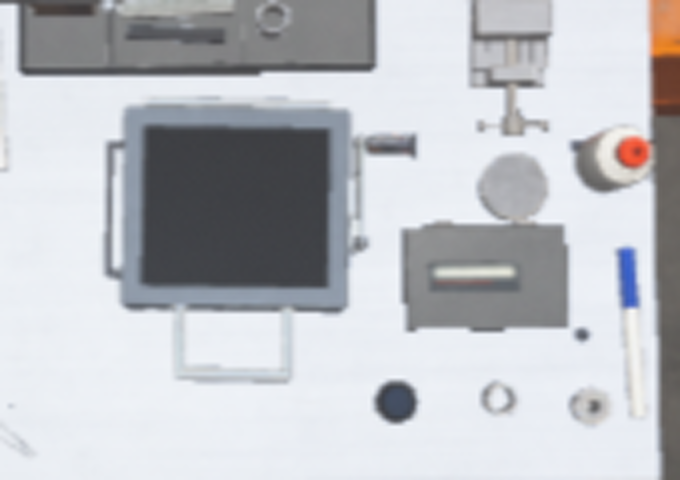

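```bash
cat >> h.py <<'E'
import json
def load():
    j=json.load(open('cmd.json')); return np.array(j['p']),R.from_quat(j['q'])
def save(p,r): json.dump({'p':list(map(float,p)),'q':list(map(float,r.as_quat()))},open('cmd.json','w'))
def delta(p,r,p0=None,r0=None):
    if p0 is None: p0,r0=load()
    return np.round(r0.inv().apply(np.array(p)-p0)/1000,4),np.round((r0.inv()*r).as_rotvec(),4)
def to(pts,r=None,jaw=None,commit=True):
    "pts: list of TCP positions; prints rows; commits last"
    p0,r0=load(); r=r or r0
    for p in pts:
        s,w=delta(p,r,p0,r0); print(json.dumps({"delta_rot":w.tolist(),"slide":s.tolist()}))
    if commit: save(p0+r0.apply(s*1000), r0*R.from_rotvec(w))
def axes(x,y,z): return R.from_matrix(np.array([x,y,z],float).T)
def front(t): # tilt forward t rad, jaws in xz plane
    s,c=np.sin(t),np.cos(t); return axes([0,1,0],[c,0,s],[s,0,-c])
E
python3 - <<'E'
from h import *
o=env.get_obs(); save([223.159,502.682,231.281],rot(o['ee_rot']))
P=np.load('top0.npy').reshape(-1,3)
m=(P[:,2]>335)&(P[:,2]<375)&(P[:,0]>660)&(P[:,1]<330); q=P[m]; print('blue',q.min(0),q.max(0))
for y in (70,80,100,200,300):
    s=q[abs(q[:,1]-y)<8]; print(y,s[:,0].min() if len(s) else None)
r=front(np.radians(30)); z=r.apply([0,0,1]); h=np.array([463,44,80.])
print(h-90*z+19*z); to([h-90*z+19*z],r)
E
```

```text
blue [660.68600257 117.24964097 335.01329439] [1011.93833304  329.98223156  370.45457619]
70 None
80 None
100 None
200 705.0022991485309
300 660.686002572328
[427.5         44.         141.48780367]
{"delta_rot": [-0.4638, -0.3015, 1.1253], "slide": [-0.3729, -0.3363, 0.0898]}
```

Request:
arm_command(commands=[{"delta_rot":[-0.4638,-0.3015,1.1253],"slide":[-0.3729,-0.3363,0.0898],"jaw":0.085},{"delta_rot":[-0.4638,-0.3015,1.1253],"slide":[-0.3729,-0.3363,0.0898],"jaw":0.085},{"delta_rot":[-0.4638,-0.3015,1.1253],"slide":[-0.3729,-0.3363,0.0898],"jaw":0.085},{"delta_rot":[-0.4638,-0.3015,1.1253],"slide":[-0.3729,-0.3363,0.0898],"jaw":0.085},{"delta_rot":[-0.4638,-0.3015,1.1253],"slide":[-0.3729,-0.3363,0.0898],"jaw":0.085},{"delta_rot":[-0.4638,-0.3015,1.1253],"slide":[-0.3729,-0.3363,0.0898],"jaw":0.028},{"delta_rot":[-0.4638,-0.3015,1.1253],"slide":[-0.3729,-0.3363,0.0898],"jaw":0.028},{"delta_rot":[-0.4638,-0.3015,1.1253],"slide":[-0.3729,-0.3363,0.0898],"jaw":0.028},{"delta_rot":[-0.4638,-0.3015,1.1253],"slide":[-0.3729,-0.3363,0.0898],"jaw":0.028},{"delta_rot":[-0.4638,-0.3015,1.1253],"slide":[-0.3729,-0.3363,0.0898],"jaw":0.028},{"delta_rot":[-0.4638,-0.3015,1.1253],"slide":[-0.3729,-0.3363,0.0898],"jaw":0.028},{"delta_rot":[-0.4638,-0.3015,1.1253],"slide":[-0.3729,-0.3363,0.0898],"jaw":0.028}])

```text
time: 2.5
ee_pos: [427.4, 44.8, 141.7]
ee_rot: [0.183, 0.683, 0.683, 0.183]
ft_force: [0.3, 0.2, 0.0]
finger_gap: 0.33
```

Run:
```python
from h import *
o=st(); print(rot(o['ee_rot']).as_matrix(), load()[0])
C=env.calibration('wrist'); im,d=env.read_camera('wrist'); cv2.imwrite('pics/w1.png',im); np.save('w1.npy',cloud('wrist',d,C)); print(C['T'])
for l in ('lid_handle','knee_knob','collet'):
    for r in env.outline_of('wrist',l)[:2]:
        print(l,r['score'],r['position'],r['pixels'].sum())
```

```text
t 2.5 pos [427.37   44.79  141.654] rot [0.183 0.683 0.683 0.183] F [0.327 0.172 0.042] gap 0.33042482944645846 q [ 0.026 -0.088  2.269 -0.029  0.436  0.048]
[[-0.001  0.866  0.5  ]
 [ 1.     0.001  0.001]
 [ 0.     0.5   -0.866]] [427.534  44.007 141.479]
[[  0.866  -0.13    0.483 355.295]
 [ -0.     -0.966  -0.259 111.774]
 [  0.5     0.224  -0.836 265.071]
 [  0.      0.      0.      1.   ]]
lid_handle 0.76 [180.5, 422.4] 21976
```

View pics/w1.png

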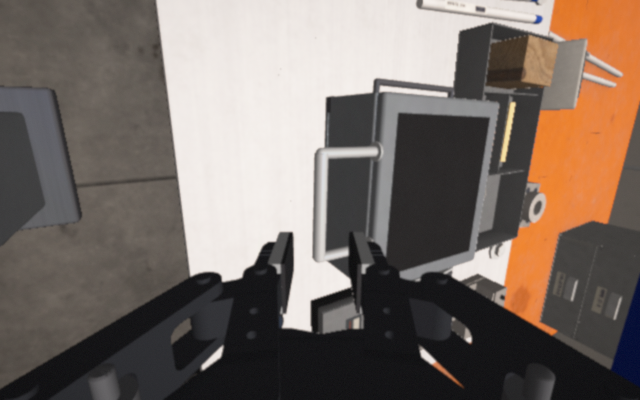

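Run:
```python
from h import *
P=np.load('w1.npy')
# bar: pixels col 312-332 rows 150-258
b=P[165:248,312:330].reshape(-1,3); b=b[(b[:,2]>70)&(b[:,2]<95)]
print('bar n',len(b),b.min(0),b.max(0),np.median(b,0)); 
ys=b[:,1]; f=[]
for y in np.arange(ys.min(),ys.max(),6):
    s=b[(b[:,1]>=y)&(b[:,1]<y+6)]
    if len(s)>3: f.append((y+3,s[:,0].min(),s[:,0].max(),s[:,2].max()))
f=np.array(f);print(f); print('bar yaw dx/dy',np.polyfit(f[:,0],(f[:,1]+f[:,2])/2,1))
for r in (152,200,255):
    print(r,[tuple(P[r,c].round(0)) for c in (322,340,360,372)])
q=P.reshape(-1,3); q=q[(q[:,2]>80)&(q[:,2]<90)&(q[:,0]>505)&(q[:,0]<700)&(q[:,1]<140)&(q[:,1]>-60)]
print('lid z',np.median(q[:,2]))
E=[]
for y in range(-20,110,8):
    s=q[(q[:,1]>=y)&(q[:,1]<y+8)]
    if len(s)>20: E.append((y+4,s[:,0].min(),s[:,0].max()))
E=np.array(E); print(E)
print('front edge',np.polyfit(E[:,0]-44,E[:,1],1),'back',np.polyfit(E[:,0]-44,E[:,2],1))
E2=[]
for x in range(525,650,8):
    s=q[(q[:,0]>=x)&(q[:,0]<x+8)]
    if len(s)>20:E2.append((x+4,s[:,1].min(),s[:,1].max()))
E2=np.array(E2);print(E2)
```

```text
bar n 1119 [454.48150723  15.91851755  76.83666086] [465.92858112  78.98532844  86.32532883] [458.50230018  49.39505968  83.68134747]
[[ 18.91851755 454.48150723 463.04941871  86.00051739]
 [ 24.91851755 454.70734862 464.86994345  85.24785611]
 [ 30.91851755 455.05906253 465.00789674  85.93418186]
 [ 36.91851755 454.96832699 464.34287418  85.79342524]
 [ 42.91851755 455.42691591 464.126276    85.43396344]
 [ 48.91851755 455.41733009 465.0610527   85.67792443]
 [ 54.91851755 455.7798857  465.44124168  85.52165867]
 [ 60.91851755 455.95986351 465.11786977  85.81091554]
 [ 66.91851755 456.06822536 465.21550072  86.32532883]
 [ 72.91851755 456.25501065 465.92858112  85.70410289]
 [ 78.91851755 456.5165615  465.80677033  85.97849554]]
bar yaw dx/dy [3.27564609e-02 4.58607033e+02]
152 [(np.float64(462.0), np.float64(88.0), np.float64(82.0)), (np.float64(476.0), np.float64(87.0), np.float64(84.0)), (np.float64(494.0), np.float64(86.0), np.float64(84.0)), (np.float64(506.0), np.float64(85.0), np.float64(83.0))]
200 [(np.float64(461.0), np.float64(54.0), np.float64(85.0)), (np.float64(511.0),
[... 1179 characters left out ...]
2478657e-02 6.59674616e+02]
[[529.         -16.88362215 129.84356203]
 [537.         -22.89592443 129.31323054]
 [545.         -33.61870822 129.53380414]
 [553.         -36.863067   129.03888486]
 [561.         -40.99005433 129.23928976]
 [569.         -42.56475349 128.78514547]
 [577.         -35.64508148 128.30678272]
 [585.         -37.48191434 128.44724255]
 [593.         -39.62158491 128.0393048 ]
 [601.         -40.99627054 127.34346913]
 [609.         -40.71291011 127.61325568]
 [617.         -41.41111448 126.87131713]
 [625.         -41.52390295 127.12047765]
 [633.         -41.00842191 126.40763253]
 [641.         -41.84613893 126.70948182]
 [649.         -42.23254822 125.90045464]]
```

```bash
cat >> h.py <<'E'
PSI=-0.032
RZ=R.from_euler('z',PSI)
C0=np.array([585.3,43.3,0])
def ch(p): return C0+RZ.apply(np.array(p,float))   # chest->world
def inch(p): return RZ.inv().apply(np.array(p,float)-C0)
def handle(th): # lid angle -> handle mid in chest coords
    c,s=np.cos(th),np.sin(th); return np.array([75-200*c+5*s,0,75+200*s+5*c])
E
python3 - <<'E'
from h import *
r=RZ*front(np.radians(30)); z=r.apply([0,0,1]); h=ch(handle(0)); print(h)
to([h-60*z+17*z,h+17*z],r)
E
```

```text
[460.36399454  47.29931737  80.        ]
{"delta_rot": [0.0, -0.0161, 0.0277], "slide": [0.004, -0.0023, 0.0267]}
{"delta_rot": [0.0, -0.0161, 0.0277], "slide": [0.003, -0.0023, 0.0867]}
```

Request:
arm_command(commands=[{"delta_rot":[0.0,-0.0161,0.0277],"slide":[0.004,-0.0023,0.0267],"jaw":0.03},{"delta_rot":[0.0,-0.0161,0.0277],"slide":[0.0034,-0.0023,0.0567],"jaw":0.03},{"delta_rot":[0.0,-0.0161,0.0277],"slide":[0.003,-0.0023,0.0867],"jaw":0.03},{"delta_rot":[0.0,-0.0161,0.0277],"slide":[0.003,-0.0023,0.0867],"jaw":0.03}])

```text
time: 3.2
ee_pos: [468.3, 47.1, 63.7]
ee_rot: [0.185, 0.694, 0.672, 0.179]
ft_force: [-0.3, 0.8, 0.7]
finger_gap: 0.348
```

Run:
```python
from h import *
o=st(); 
im,d=env.read_camera('wrist'); cv2.imwrite('pics/w2.png',im)
im,d=env.read_camera('side'); cv2.imwrite('pics/s2.png',cv2.resize(im[130:330,240:420],None,fx=3,fy=3))
```

```text
t 3.2 pos [468.329  47.134  63.708] rot [0.185 0.694 0.672 0.179] F [-0.263  0.843  0.689] gap 0.34783770058848823 q [ 0.042  0.193  2.221 -0.175  0.212  0.235]
```

View pics/w2.png

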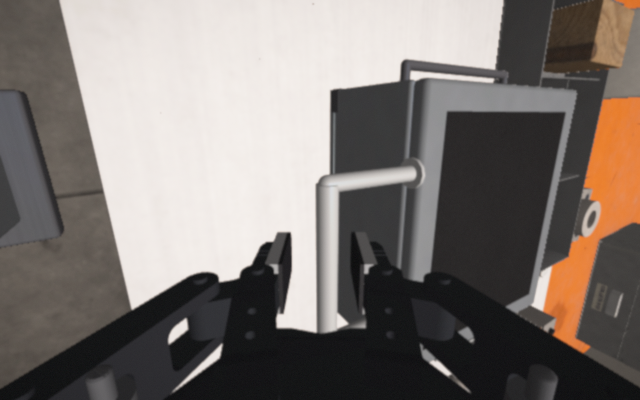

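View pics/s2.png

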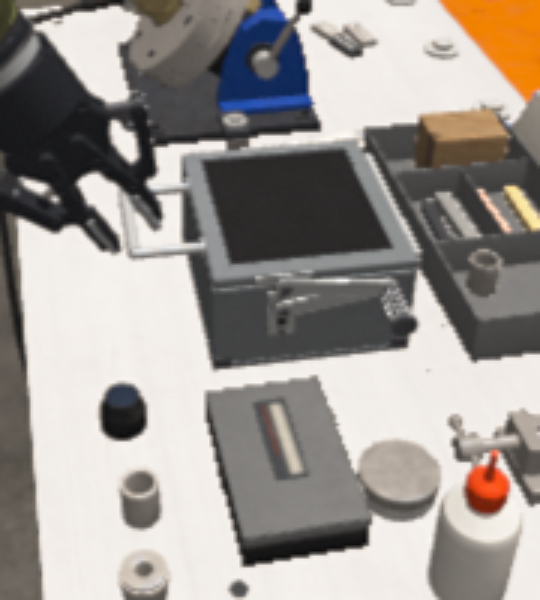

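Request:
arm_command(commands=[{"delta_rot":[0,0,0],"slide":[0,0,0],"jaw":0.018},{"delta_rot":[0,0,0],"slide":[0,0,0],"jaw":0.012},{"delta_rot":[0,0,0],"slide":[0,0,0],"jaw":0.004},{"delta_rot":[0,0,0],"slide":[0,0,0],"jaw":0.004}])

```text
time: 3.8
ee_pos: [469.7, 47.1, 66.7]
ee_rot: [0.187, 0.694, 0.672, 0.181]
ft_force: [-5.0, -0.2, 11.2]
finger_gap: 0.091
```

Request:
arm_command(commands=[{"delta_rot":[0,0,0],"slide":[0,0,0],"jaw":0.004},{"delta_rot":[0,0,0],"slide":[0,0,0],"jaw":0.004}])

```text
time: 4.05
ee_pos: [469.7, 47.1, 66.6]
ee_rot: [0.187, 0.694, 0.672, 0.181]
ft_force: [-4.5, -0.8, 10.4]
finger_gap: 0.091
```

Run:
```python
from h import *
o=st(); print(o['moment'])
im,d=env.read_camera('wrist'); cv2.imwrite('pics/w3.png',im)
p=np.array(o['ee_pos']); r=rot(o['ee_rot']); g=p-17*r.apply([0,0,1]); print('grasp chest',inch(g), 'exp',handle(0))
```

```text
t 4.05 pos [469.666  47.054  66.645] rot [0.187 0.694 0.672 0.181] F [-4.516 -0.798 10.406] gap 0.09109480785892902 q [ 0.041  0.188  2.22  -0.175  0.211  0.235]
[-0.145 -0.078 -0.016]
grasp chest [-124.242    0.049   81.341] exp [-125.    0.   80.]
```

View pics/w3.png

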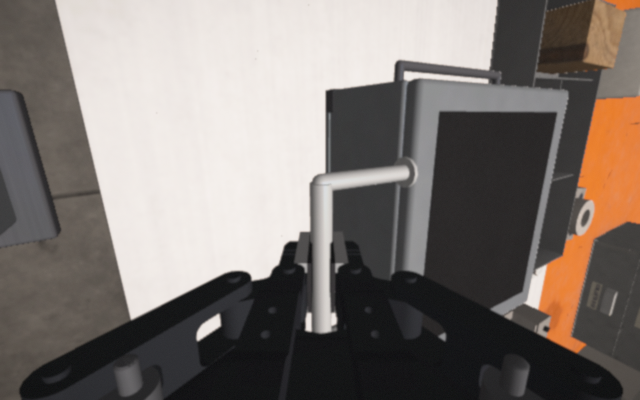

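Run:
```python
from h import *
o=env.get_obs(); m=np.array(o['ee_pos']); np.save('m0.npy',m); r=load()[1]
ths=[.03,.08,.16,.25,.34,.43,.52,.61,.70,.79,.86,.9]
to([m+RZ.apply(handle(t)-handle(0)) for t in ths],r)
```

```text
{"delta_rot": [0.0, 0.0, 0.0], "slide": [0.0001, 0.0046, -0.0059]}
{"delta_rot": [0.0, 0.0, 0.0], "slide": [0.0001, 0.0103, -0.0141]}
{"delta_rot": [0.0, 0.0, 0.0], "slide": [0.0001, 0.0202, -0.0267]}
{"delta_rot": [0.0, 0.0, 0.0], "slide": [0.0001, 0.0325, -0.0398]}
{"delta_rot": [0.0, 0.0, 0.0], "slide": [0.0001, 0.0459, -0.0518]}
{"delta_rot": [0.0, 0.0, 0.0], "slide": [0.0001, 0.0604, -0.0625]}
{"delta_rot": [0.0, 0.0, 0.0], "slide": [0.0001, 0.0758, -0.0719]}
{"delta_rot": [0.0, 0.0, 0.0], "slide": [0.0001, 0.0919, -0.0798]}
{"delta_rot": [0.0, 0.0, 0.0], "slide": [0.0001, 0.1087, -0.0863]}
{"delta_rot": [0.0, 0.0, 0.0], "slide": [0.0001, 0.126, -0.0912]}
{"delta_rot": [0.0, 0.0, 0.0], "slide": [0.0001, 0.1398, -0.0939]}
{"delta_rot": [0.0, 0.0, 0.0], "slide": [0.0001, 0.1477, -0.0951]}
```

Request:
arm_command(commands=[{"delta_rot":[0,0,0],"slide":[0.0001,0.0046,-0.0059],"jaw":0.004},{"delta_rot":[0,0,0],"slide":[0.0001,0.0103,-0.0141],"jaw":0.004},{"delta_rot":[0,0,0],"slide":[0.0001,0.0202,-0.0267],"jaw":0.004},{"delta_rot":[0,0,0],"slide":[0.0001,0.0325,-0.0398],"jaw":0.004}])

```text
time: 4.6
ee_pos: [476.4, 46.9, 116.3]
ee_rot: [0.185, 0.694, 0.672, 0.179]
ft_force: [-1.1, -0.1, -3.3]
finger_gap: 0.09
```

Run:
```python
from h import *
m=np.load('m0.npy'); r=load()[1]
save(m+RZ.apply(handle(.25)-handle(0)),r)
ths=[.34,.43,.52,.61,.70,.79,.88,.97,1.06,1.14,1.21,1.25]
to([m+RZ.apply(handle(t)-handle(0)) for t in ths],r)
```

```text
{"delta_rot": [0.0, 0.0, 0.0], "slide": [-0.0, 0.0134, -0.012]}
{"delta_rot": [0.0, 0.0, 0.0], "slide": [-0.0, 0.0279, -0.0227]}
{"delta_rot": [0.0, 0.0, 0.0], "slide": [-0.0, 0.0433, -0.032]}
{"delta_rot": [0.0, 0.0, 0.0], "slide": [-0.0, 0.0594, -0.04]}
{"delta_rot": [0.0, 0.0, 0.0], "slide": [-0.0, 0.0762, -0.0464]}
{"delta_rot": [0.0, 0.0, 0.0], "slide": [-0.0, 0.0935, -0.0514]}
{"delta_rot": [0.0, 0.0, 0.0], "slide": [-0.0, 0.1112, -0.0547]}
{"delta_rot": [0.0, 0.0, 0.0], "slide": [-0.0, 0.1291, -0.0565]}
{"delta_rot": [0.0, 0.0, 0.0], "slide": [-0.0, 0.1471, -0.0566]}
{"delta_rot": [0.0, 0.0, 0.0], "slide": [-0.0, 0.1631, -0.0554]}
{"delta_rot": [0.0, 0.0, 0.0], "slide": [-0.0, 0.1769, -0.0532]}
{"delta_rot": [0.0, 0.0, 0.0], "slide": [-0.0, 0.1848, -0.0516]}
```

Request:
arm_command(commands=[{"delta_rot":[0,0,0],"slide":[0,0.0134,-0.012],"jaw":0.004},{"delta_rot":[0,0,0],"slide":[0,0.0279,-0.0227],"jaw":0.004},{"delta_rot":[0,0,0],"slide":[0,0.0433,-0.032],"jaw":0.004},{"delta_rot":[0,0,0],"slide":[0,0.0594,-0.04],"jaw":0.004},{"delta_rot":[0,0,0],"slide":[0,0.0762,-0.0464],"jaw":0.004},{"delta_rot":[0,0,0],"slide":[0,0.0935,-0.0514],"jaw":0.004},{"delta_rot":[0,0,0],"slide":[0,0.1112,-0.0547],"jaw":0.004},{"delta_rot":[0,0,0],"slide":[0,0.1291,-0.0565],"jaw":0.004},{"delta_rot":[0,0,0],"slide":[0,0.1471,-0.0566],"jaw":0.004},{"delta_rot":[0,0,0],"slide":[0,0.1631,-0.0554],"jaw":0.004},{"delta_rot":[0,0,0],"slide":[0,0.1769,-0.0532],"jaw":0.004},{"delta_rot":[0,0,0],"slide":[0,0.1848,-0.0516],"jaw":0.004}])

```text
time: 6.1
ee_pos: [611.5, 42.9, 254.2]
ee_rot: [0.186, 0.694, 0.672, 0.181]
ft_force: [-3.9, 3.2, 5.6]
finger_gap: 0.089
```

```bash
cat >> h.py <<'E'
def lidang(o):
    m=np.load('m0.npy'); v=RZ.inv().apply(np.array(o['ee_pos'])-m)+handle(0)-np.array([75,0,75])
    F=RZ.inv().apply(np.array(o['ft_force'])); a=np.arctan2(v[2],-v[0]); th=a-np.arctan2(5,200)
    # tangential (opening) and radial force
    return th,np.hypot(v[0],v[2]),F[0]*np.sin(a)+F[2]*np.cos(a),-F[0]*np.cos(a)+F[2]*np.sin(a)
E
python3 - <<'E'
from h import *
o=st(); print('th,rad,Ft,Fr',lidang(o),load()[0])
im,d=env.read_camera('side'); cv2.imwrite('pics/s4.png',cv2.resize(im[60:330,230:460],None,fx=2.5,fy=2.2))
m=np.load('m0.npy'); r=load()[1]
ths=[1.265,1.28,1.29,1.30,1.31,1.32,1.33,1.34,1.35,1.36,1.37,1.38]
to([m+RZ.apply(handle(t)-handle(0)) for t in ths],r,commit=False)
E
```

```text
t 6.1 pos [611.493  42.949 254.212] rot [0.186 0.694 0.672 0.181] F [-3.947  3.195  5.593] gap 0.08897820355341418 q [ 0.021  0.178  1.696 -0.038  0.744  0.073]
th,rad,Ft,Fr (np.float64(1.2526888202557391), np.float64(201.1356096583634), np.float64(-2.2583170999166757), np.float64(6.523533650727233)) [611.29   42.539 253.068]
{"delta_rot": [0.0, 0.0, 0.0], "slide": [-0.0, 0.0029, 0.0007]}
{"delta_rot": [0.0, 0.0, 0.0], "slide": [-0.0, 0.0058, 0.0015]}
{"delta_rot": [0.0, 0.0, 0.0], "slide": [-0.0, 0.0077, 0.002]}
{"delta_rot": [0.0, 0.0, 0.0], "slide": [-0.0, 0.0097, 0.0025]}
{"delta_rot": [0.0, 0.0, 0.0], "slide": [-0.0, 0.0116, 0.0031]}
{"delta_rot": [0.0, 0.0, 0.0], "slide": [-0.0, 0.0135, 0.0037]}
{"delta_rot": [0.0, 0.0, 0.0], "slide": [-0.0, 0.0154, 0.0043]}
{"delta_rot": [0.0, 0.0, 0.0], "slide": [-0.0, 0.0173, 0.0049]}
{"delta_rot": [0.0, 0.0, 0.0], "slide": [-0.0, 0.0192, 0.0055]}
{"delta_rot": [0.0, 0.0, 0.0], "slide": [-0.0, 0.0211, 0.0062]}
{"delta_rot": [0.0, 0.0, 0.0], "slide": [-0.0, 0.023, 0.0068]}
{"delta_rot": [0.0, 0.0, 0.0], "slide": [-0.0, 0.0249, 0.0075]}
```

View pics/s4.png

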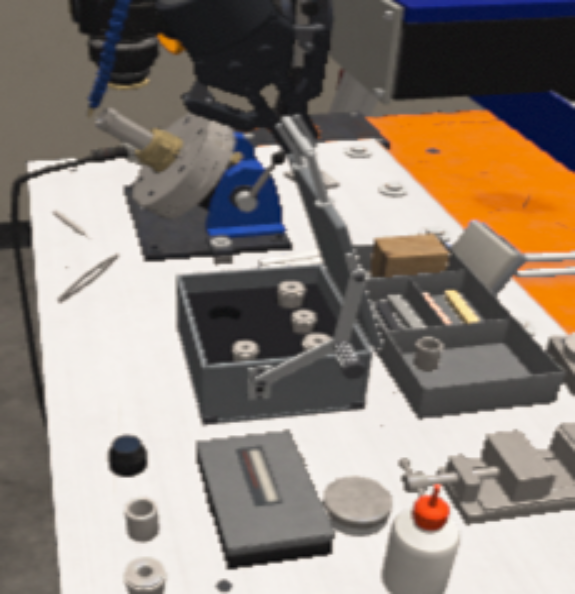

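Request:
arm_command(commands=[{"delta_rot":[0,0,0],"slide":[0,0.0035,-0.0003],"jaw":0.004},{"delta_rot":[0,0,0],"slide":[0,0.0064,0.0005],"jaw":0.004},{"delta_rot":[0,0,0],"slide":[0,0.0083,0.001],"jaw":0.004},{"delta_rot":[0,0,0],"slide":[0,0.0103,0.0015],"jaw":0.004}])

```text
time: 6.65
ee_pos: [620.4, 42.7, 256.7]
ee_rot: [0.185, 0.694, 0.672, 0.18]
ft_force: [-3.5, 4.9, 0.3]
finger_gap: 0.088
```

```bash
cat > q.py <<'E'
from h import *
import sys
if len(sys.argv)>1:
    s=np.array(eval(sys.argv[1]),float); p,r=load(); save(p+r.apply(s*1000),r)
o=env.get_obs(); p,r=load()
print('t',round(o['time'],2),'th,rad,Ft,Fr',np.round(lidang(o),3),'F',np.round(o['ft_force'],1),'meas-cmd',np.array(o['ee_pos'])-p)
E
python3 q.py "[0,.0103,.0015]"
```

```text
t 6.65 th,rad,Ft,Fr [  1.299 201.169  -3.453   1.179] F [-3.5  4.9  0.3] meas-cmd [-0.51093649  0.42493371 -0.19396106]
```

Request:
arm_command(commands=[{"delta_rot":[0,0,0],"slide":[0,0.0019,0.0006],"jaw":0.004},{"delta_rot":[0,0,0],"slide":[0,0.0038,0.0012],"jaw":0.004}])

```text
time: 6.9
ee_pos: [624.9, 42.4, 258.4]
ee_rot: [0.186, 0.694, 0.672, 0.181]
ft_force: [-1.5, 5.8, 3.5]
finger_gap: 0.09
```

```bash
python3 q.py "[0,.0038,.0012]"
```

```text
t 6.9 th,rad,Ft,Fr [  1.322 201.715  -0.839   3.814] F [-1.5  5.8  3.5] meas-cmd [0.05612015 0.33039593 0.57514986]
```

Request:
arm_command(commands=[{"delta_rot":[0,0,0],"slide":[0,0.0019,0.0006],"jaw":0.004},{"delta_rot":[0,0,0],"slide":[0,0.0019,0.0006],"jaw":0.004}])

```text
time: 7.15
ee_pos: [627.0, 42.4, 258.8]
ee_rot: [0.186, 0.694, 0.672, 0.181]
ft_force: [-1.8, 4.7, 4.2]
finger_gap: 0.086
```

```bash
python3 q.py "[0,.0019,.0006]"
```

```text
t 7.15 th,rad,Ft,Fr [  1.333 201.708  -0.991   4.528] F [-1.8  4.7  4.2] meas-cmd [0.17286353 0.33345257 0.59458022]
```

Request:
arm_command(commands=[{"delta_rot":[0,0,0],"slide":[0,0.0019,0.0006],"jaw":0.004},{"delta_rot":[0,0,0],"slide":[0,0.0019,0.0006],"jaw":0.004}])

```text
time: 7.4
ee_pos: [628.9, 42.3, 259.2]
ee_rot: [0.186, 0.694, 0.672, 0.181]
ft_force: [-1.7, 4.7, 4.5]
finger_gap: 0.087
```

```bash
python3 q.py "[0,.0019,.0006]"
```

```text
t 7.4 th,rad,Ft,Fr [  1.342 201.687  -0.91    4.775] F [-1.7  4.7  4.5] meas-cmd [0.12697516 0.33322794 0.54400879]
```

Request:
arm_command(commands=[{"delta_rot":[0,0,0],"slide":[0,0.0019,0.0006],"jaw":0.004},{"delta_rot":[0,0,0],"slide":[0,0.0019,0.0006],"jaw":0.004}])

```text
time: 7.65
ee_pos: [630.8, 42.3, 259.6]
ee_rot: [0.186, 0.694, 0.672, 0.181]
ft_force: [-2.0, 4.9, 4.5]
finger_gap: 0.086
```

```bash
python3 q.py "[0,.0019,.0006]"
```

```text
t 7.65 th,rad,Ft,Fr [  1.352 201.686  -1.217   4.848] F [-2.   4.9  4.5] meas-cmd [0.08591467 0.3517704  0.49574531]
```

Request:
arm_command(commands=[{"delta_rot":[0,0,0],"slide":[0,0.0018,0.0006],"jaw":0.004},{"delta_rot":[0,0,0],"slide":[0,0.0018,0.0006],"jaw":0.004}])

```text
time: 7.9
ee_pos: [632.6, 42.2, 259.9]
ee_rot: [0.186, 0.694, 0.672, 0.18]
ft_force: [-1.5, 6.5, 2.9]
finger_gap: 0.086
```

```bash
python3 q.py "[0,.0018,.0006]"
```

```text
t 7.9 th,rad,Ft,Fr [  1.361 201.662  -1.121   3.17 ] F [-1.5  6.5  2.9] meas-cmd [0.06618736 0.36721733 0.4430252 ]
```

Request:
arm_command(commands=[{"delta_rot":[0,0,0],"slide":[0,0.0018,0.0006],"jaw":0.004},{"delta_rot":[0,0,0],"slide":[0,0.0018,0.0006],"jaw":0.004}])

```text
time: 8.15
ee_pos: [634.4, 42.2, 260.2]
ee_rot: [0.186, 0.694, 0.672, 0.18]
ft_force: [-2.2, 5.2, 3.9]
finger_gap: 0.089
```

```bash
python3 q.py "[0,.0018,.0006]"
```

```text
t 8.15 th,rad,Ft,Fr [  1.37  201.666  -1.678   4.226] F [-2.2  5.2  3.9] meas-cmd [0.02631913 0.36919327 0.39693122]
```

Request:
arm_command(commands=[{"delta_rot":[0,0,0],"slide":[0,0.0018,0.0006],"jaw":0.004},{"delta_rot":[0,0,0],"slide":[0,0.0018,0.0006],"jaw":0.004}])

```text
time: 8.4
ee_pos: [636.2, 42.1, 260.5]
ee_rot: [0.186, 0.694, 0.672, 0.18]
ft_force: [-2.4, 4.7, 3.8]
finger_gap: 0.087
```

```bash
python3 q.py "[0,.0018,.0006]"
```

```text
t 8.4 th,rad,Ft,Fr [  1.379 201.639  -1.932   4.163] F [-2.4  4.7  3.8] meas-cmd [-0.03985944  0.37175564  0.29822577]
```

Run:
```python
from h import *
im,d=env.read_camera('side'); cv2.imwrite('pics/s5.png',cv2.resize(im[120:250,290:420],None,fx=4.5,fy=4.5,interpolation=cv2.INTER_CUBIC))
```

```text
(no output)
```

View pics/s5.png

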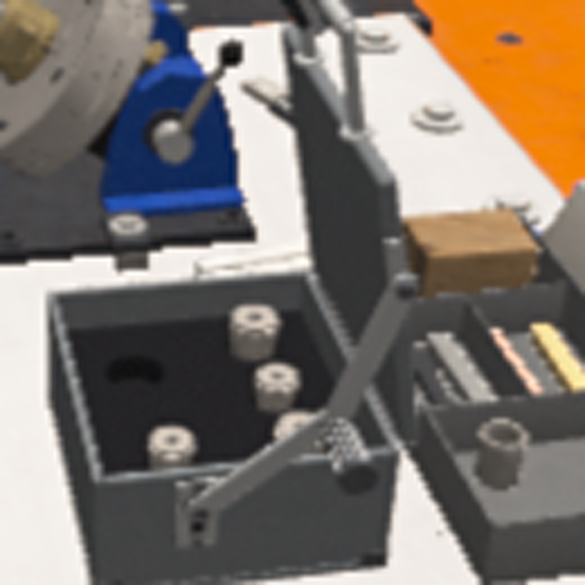

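Request:
arm_command(commands=[{"delta_rot":[0,0,0],"slide":[0,0.0018,0.0006],"jaw":0.004},{"delta_rot":[0,0,0],"slide":[0,0.0036,0.0013],"jaw":0.004},{"delta_rot":[0,0,0],"slide":[0,0.0036,0.0013],"jaw":0.004}])

```text
time: 8.82
ee_pos: [640.0, 42.0, 261.1]
ee_rot: [0.186, 0.694, 0.672, 0.18]
ft_force: [-1.5, 5.6, 2.8]
finger_gap: 0.09
```

```bash
python3 q.py "[0,.0036,.0013]"
```

```text
t 8.82 th,rad,Ft,Fr [  1.398 201.635  -1.291   3.008] F [-1.5  5.6  2.8] meas-cmd [-0.05125711  0.3799268   0.21512183]
```

Request:
arm_command(commands=[{"delta_rot":[0,0,0],"slide":[0,0.0018,0.0007],"jaw":0.004},{"delta_rot":[0,0,0],"slide":[0,0.0018,0.0007],"jaw":0.004}])

```text
time: 9.07
ee_pos: [641.8, 42.0, 261.3]
ee_rot: [0.186, 0.694, 0.672, 0.18]
ft_force: [-1.8, 6.0, 3.5]
finger_gap: 0.085
```

```bash
python3 q.py "[0,.0018,.0007]"
```

```text
t 9.07 th,rad,Ft,Fr [  1.408 201.614  -1.467   3.779] F [-1.8  6.   3.5] meas-cmd [-0.11240786  0.39879567  0.1652818 ]
```

Request:
arm_command(commands=[{"delta_rot":[0,0,0],"slide":[0,0.0018,0.0007],"jaw":0.004},{"delta_rot":[0,0,0],"slide":[0,0.0018,0.0007],"jaw":0.004}])

```text
time: 9.32
ee_pos: [643.7, 41.9, 261.6]
ee_rot: [0.186, 0.694, 0.672, 0.18]
ft_force: [-2.2, 5.6, 2.0]
finger_gap: 0.088
```

```bash
python3 q.py "[0,.0018,.0007]"
```

```text
t 9.32 th,rad,Ft,Fr [  1.417 201.623  -2.126   2.258] F [-2.2  5.6  2. ] meas-cmd [-0.12967006  0.41133035  0.13454624]
```

Smaller steps now (1 mm), with checks.

Request:
arm_command(commands=[{"delta_rot":[0,0,0],"slide":[0,0.0009,0.0004],"jaw":0.004},{"delta_rot":[0,0,0],"slide":[0,0.0009,0.0004],"jaw":0.004}])

```text
time: 9.57
ee_pos: [644.7, 41.8, 261.7]
ee_rot: [0.186, 0.694, 0.672, 0.18]
ft_force: [-2.1, 5.2, 2.7]
finger_gap: 0.091
```

```bash
python3 q.py "[0,.0009,.0004]"
```

```text
t 9.57 th,rad,Ft,Fr [  1.422 201.576  -1.924   3.01 ] F [-2.1  5.2  2.7] meas-cmd [-0.15778851  0.37841302  0.10439529]
```

Request:
arm_command(commands=[{"delta_rot":[0,0,0],"slide":[0,0.0009,0.0004],"jaw":0.004},{"delta_rot":[0,0,0],"slide":[0,0.0009,0.0004],"jaw":0.004}])

```text
time: 9.82
ee_pos: [645.6, 41.8, 261.8]
ee_rot: [0.186, 0.694, 0.672, 0.18]
ft_force: [-2.6, 5.3, 3.3]
finger_gap: 0.087
```

```bash
python3 q.py "[0,.0009,.0004]"
```

```text
t 9.82 th,rad,Ft,Fr [  1.426 201.583  -2.355   3.579] F [-2.6  5.3  3.3] meas-cmd [-0.19354229  0.4092953   0.12305772]
```

Request:
arm_command(commands=[{"delta_rot":[0,0,0],"slide":[0,0.0009,0.0004],"jaw":0.004},{"delta_rot":[0,0,0],"slide":[0,0.0009,0.0004],"jaw":0.004}])

```text
time: 10.07
ee_pos: [646.7, 41.7, 261.5]
ee_rot: [0.186, 0.694, 0.672, 0.18]
ft_force: [-0.0, 5.2, -1.3]
finger_gap: 0.089
```

```bash
python3 q.py "[0,.0009,.0004]"
```

```text
t 10.07 th,rad,Ft,Fr [  1.432 201.144  -0.337  -1.26 ] F [-0.   5.2 -1.3] meas-cmd [-0.0752459   0.257281   -0.29273861]
```

Run:
```python
from h import *
im,d=env.read_camera('side'); cv2.imwrite('pics/s6.png',cv2.resize(im[120:250,290:420],None,fx=4.5,fy=4.5,interpolation=cv2.INTER_CUBIC))
```

```text
(no output)
```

View pics/s6.png

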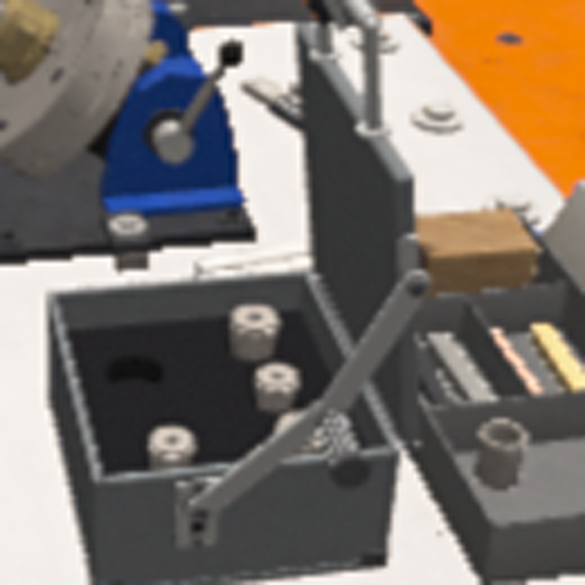

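Request:
arm_command(commands=[{"delta_rot":[0,0,0],"slide":[0,0.0007,0.0003],"jaw":0.004},{"delta_rot":[0,0,0],"slide":[0,0.0007,0.0003],"jaw":0.004}])

```text
time: 10.38
ee_pos: [647.4, 41.6, 261.5]
ee_rot: [0.186, 0.694, 0.672, 0.18]
ft_force: [-0.6, 5.3, -1.4]
finger_gap: 0.087
```

```bash
python3 q.py "[0,.0007,.0003]"
```

```text
t 10.38 th,rad,Ft,Fr [  1.435 201.086  -0.959  -1.318] F [-0.6  5.3 -1.4] meas-cmd [-0.07701447  0.2661728  -0.35668025]
```

Request:
arm_command(commands=[{"delta_rot":[0,0,0],"slide":[0,0.0007,0.0003],"jaw":0.004},{"delta_rot":[0,0,0],"slide":[0,0.0007,0.0003],"jaw":0.004}])

```text
time: 10.62
ee_pos: [648.2, 41.6, 261.6]
ee_rot: [0.186, 0.694, 0.672, 0.18]
ft_force: [0.7, 5.1, -1.5]
finger_gap: 0.085
```

```bash
python3 q.py "[0,.0007,.0003]"
```

```text
t 10.62 th,rad,Ft,Fr [  1.439 201.124   0.39   -1.565] F [ 0.7  5.1 -1.5] meas-cmd [-0.09183009  0.26205474 -0.32838547]
```

Request:
arm_command(commands=[{"delta_rot":[0,0,0],"slide":[0,0.0007,0.0003],"jaw":0.004},{"delta_rot":[0,0,0],"slide":[0,0.0007,0.0003],"jaw":0.004}])

```text
time: 10.88
ee_pos: [648.9, 41.6, 261.7]
ee_rot: [0.186, 0.694, 0.672, 0.18]
ft_force: [-0.1, 4.5, -0.8]
finger_gap: 0.092
```

```bash
python3 q.py "[0,.0007,.0003]"
```

```text
t 10.88 th,rad,Ft,Fr [  1.443 201.114  -0.352  -0.779] F [-0.1  4.5 -0.8] meas-cmd [-0.08681071  0.25094812 -0.34857161]
```

Request:
arm_command(commands=[{"delta_rot":[0,0,0],"slide":[0,0.0007,0.0003],"jaw":0.004},{"delta_rot":[0,0,0],"slide":[0,0.0007,0.0003],"jaw":0.004}])

```text
time: 11.12
ee_pos: [649.7, 41.6, 261.8]
ee_rot: [0.186, 0.694, 0.672, 0.18]
ft_force: [-0.2, 5.3, -0.5]
finger_gap: 0.091
```

```bash
python3 q.py "[0,.0007,.0003]"
python3 - <<'E'
from h import *
im,d=env.read_camera('side'); cv2.imwrite('pics/s7.png',cv2.resize(im[120:250,290:420],None,fx=4.5,fy=4.5,interpolation=cv2.INTER_CUBIC))
E
```

```text
t 11.12 th,rad,Ft,Fr [  1.447 201.119  -0.425  -0.468] F [-0.2  5.3 -0.5] meas-cmd [-0.09535994  0.25437057 -0.35789238]
```

View pics/s7.png

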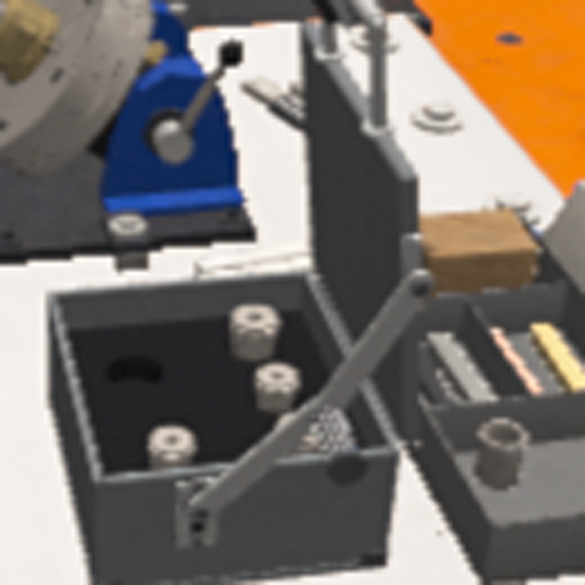

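Request:
arm_command(commands=[{"delta_rot":[0,0,0],"slide":[0,0.0007,0.0003],"jaw":0.004},{"delta_rot":[0,0,0],"slide":[0,0.0007,0.0003],"jaw":0.004}])

```text
time: 11.42
ee_pos: [650.4, 41.5, 261.8]
ee_rot: [0.186, 0.694, 0.672, 0.18]
ft_force: [-0.3, 4.9, -1.2]
finger_gap: 0.088
```

```bash
python3 q.py "[0,.0007,.0003]"
```

```text
t 11.43 th,rad,Ft,Fr [  1.45  201.07   -0.611  -1.19 ] F [-0.3  4.9 -1.2] meas-cmd [-0.12492698  0.25242111 -0.42586561]
```

Request:
arm_command(commands=[{"delta_rot":[0,0,0],"slide":[0,0.0007,0.0003],"jaw":0.004},{"delta_rot":[0,0,0],"slide":[0,0.0007,0.0003],"jaw":0.004}])

```text
time: 11.68
ee_pos: [651.2, 41.5, 261.9]
ee_rot: [0.186, 0.694, 0.672, 0.18]
ft_force: [0.1, 4.4, -1.1]
finger_gap: 0.089
```

```bash
python3 q.py "[0,.0007,.0003]"
```

```text
t 11.68 th,rad,Ft,Fr [ 1.45400e+00  2.01115e+02 -1.13000e-01 -1.11900e+00] F [ 0.1  4.4 -1.1] meas-cmd [-0.12962987  0.26106585 -0.40087605]
```

Request:
arm_command(commands=[{"delta_rot":[0,0,0],"slide":[0,0.0007,0.0003],"jaw":0.004},{"delta_rot":[0,0,0],"slide":[0,0.0007,0.0003],"jaw":0.004}])

```text
time: 11.92
ee_pos: [651.9, 41.5, 262.0]
ee_rot: [0.186, 0.694, 0.672, 0.18]
ft_force: [-0.3, 6.5, -1.7]
finger_gap: 0.095
```

```bash
python3 q.py "[0,.0007,.0003]"
```

```text
t 11.93 th,rad,Ft,Fr [  1.458 201.136  -0.604  -1.642] F [-0.3  6.5 -1.7] meas-cmd [-0.12797671  0.26447177 -0.40146926]
```

Request:
arm_command(commands=[{"delta_rot":[0,0,0],"slide":[0,0.0007,0.0003],"jaw":0.004},{"delta_rot":[0,0,0],"slide":[0,0.0007,0.0003],"jaw":0.004}])

```text
time: 12.18
ee_pos: [652.7, 41.5, 262.1]
ee_rot: [0.186, 0.694, 0.672, 0.18]
ft_force: [-1.0, 5.0, -1.4]
finger_gap: 0.09
```

```bash
python3 q.py "[0,.0007,.0003]"
```

```text
t 12.18 th,rad,Ft,Fr [  1.462 201.122  -1.309  -1.329] F [-1.   5.  -1.4] meas-cmd [-0.16342552  0.29186011 -0.44373821]
```

Request:
arm_command(commands=[{"delta_rot":[0,0,0],"slide":[0,0.0007,0.0003],"jaw":0.004},{"delta_rot":[0,0,0],"slide":[0,0.0007,0.0003],"jaw":0.004}])

```text
time: 12.42
ee_pos: [653.4, 41.5, 262.1]
ee_rot: [0.186, 0.694, 0.672, 0.18]
ft_force: [-1.0, 5.5, -1.8]
finger_gap: 0.088
```

```bash
python3 q.py "[0,.0007,.0003]"
python3 - <<'E'
from h import *
im,d=env.read_camera('side'); cv2.imwrite('pics/s8.png',cv2.resize(im[120:250,290:420],None,fx=4.5,fy=4.5,interpolation=cv2.INTER_CUBIC))
E
```

```text
t 12.43 th,rad,Ft,Fr [  1.465 201.084  -1.341  -1.719] F [-1.   5.5 -1.8] meas-cmd [-0.15412145  0.28383517 -0.50841046]
```

View pics/s8.png

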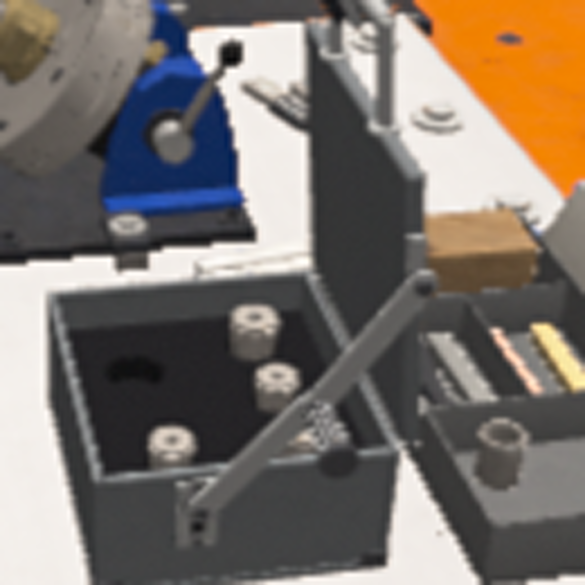

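Request:
arm_command(commands=[{"delta_rot":[0,0,0],"slide":[0,0.0006,0.0002],"jaw":0.004},{"delta_rot":[0,0,0],"slide":[0,0.0006,0.0002],"jaw":0.004}])

```text
time: 12.72
ee_pos: [654.0, 41.4, 262.1]
ee_rot: [0.185, 0.694, 0.672, 0.18]
ft_force: [-1.1, 5.2, -1.5]
finger_gap: 0.088
```

```bash
python3 q.py "[0,.0006,.0002]"
```

```text
t 12.72 th,rad,Ft,Fr [  1.468 201.098  -1.339  -1.424] F [-1.1  5.2 -1.5] meas-cmd [-0.18616535  0.28220509 -0.57520853]
```

Request:
arm_command(commands=[{"delta_rot":[0,0,0],"slide":[0,0.0006,0.0002],"jaw":0.004},{"delta_rot":[0,0,0],"slide":[0,0.0006,0.0002],"jaw":0.004}])

```text
time: 12.98
ee_pos: [654.4, 41.4, 262.2]
ee_rot: [0.185, 0.694, 0.672, 0.18]
ft_force: [-2.4, 6.3, -0.6]
finger_gap: 0.089
```

```bash
python3 q.py "[0,.0006,.0002]"
```

```text
t 12.97 th,rad,Ft,Fr [  1.47  201.075  -2.68   -0.447] F [-2.4  6.3 -0.6] meas-cmd [-0.40188358  0.28630473 -0.69379303]
```

Request:
arm_command(commands=[{"delta_rot":[0,0,0],"slide":[0,0.0006,0.0002],"jaw":0.004},{"delta_rot":[0,0,0],"slide":[0,0.0006,0.0002],"jaw":0.004}])

```text
time: 13.22
ee_pos: [654.8, 41.4, 262.2]
ee_rot: [0.185, 0.694, 0.672, 0.179]
ft_force: [-5.5, 4.5, -0.5]
finger_gap: 0.091
```

```bash
python3 q.py "[0,.0006,.0002]"
```

```text
t 13.22 th,rad,Ft,Fr [ 1.47200e+00  2.01055e+02 -5.70400e+00 -7.00000e-02] F [-5.5  4.5 -0.5] meas-cmd [-0.59849248  0.28771261 -0.8091809 ]
```

```bash
python3 q.py
python3 - <<'E'
from h import *
im,d=env.read_camera('side'); cv2.imwrite('pics/s9.png',cv2.resize(im[120:250,290:420],None,fx=4.5,fy=4.5,interpolation=cv2.INTER_CUBIC))
E
```

```text
t 13.22 th,rad,Ft,Fr [ 1.47200e+00  2.01055e+02 -5.70400e+00 -7.00000e-02] F [-5.5  4.5 -0.5] meas-cmd [-0.59849248  0.28771261 -0.8091809 ]
```

View pics/s9.png

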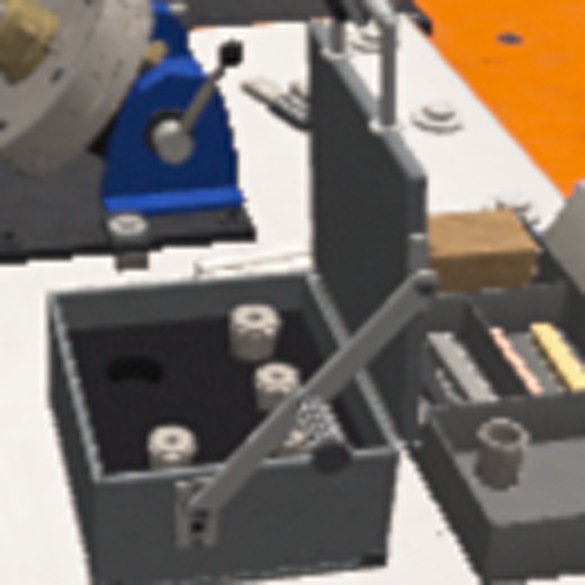

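Request:
arm_command(commands=[{"delta_rot":[0,0,0],"slide":[0,0.0003,0.0001],"jaw":0.004},{"delta_rot":[0,0,0],"slide":[0,0.0003,0.0001],"jaw":0.004}])

```text
time: 13.52
ee_pos: [655.0, 41.4, 262.2]
ee_rot: [0.185, 0.694, 0.672, 0.179]
ft_force: [-6.5, 5.4, 0.4]
finger_gap: 0.086
```

```bash
python3 q.py "[0,.0003,.0001]"
python3 - <<'E'
from h import *
im,d=env.read_camera('side'); cv2.imwrite('pics/s10.png',cv2.resize(im[120:250,290:420],None,fx=4.5,fy=4.5,interpolation=cv2.INTER_CUBIC))
E
```

```text
t 13.53 th,rad,Ft,Fr [  1.473 201.054  -6.608   0.835] F [-6.5  5.4  0.4] meas-cmd [-0.73051608  0.27290385 -0.86034464]
```

View pics/s10.png

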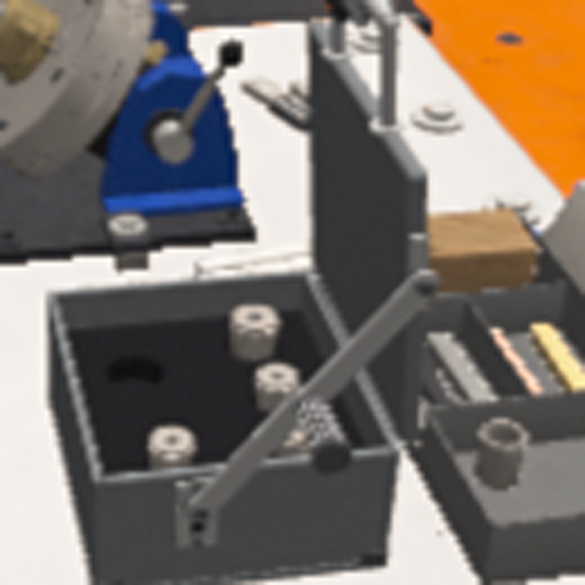

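Request:
arm_command(commands=[{"delta_rot":[0,0,0],"slide":[0,0.0005,0.0002],"jaw":0.004},{"delta_rot":[0,0,0],"slide":[0,0.0005,0.0002],"jaw":0.004}])

```text
time: 13.82
ee_pos: [655.4, 41.4, 262.2]
ee_rot: [0.185, 0.694, 0.672, 0.179]
ft_force: [-9.8, 5.2, -0.2]
finger_gap: 0.091
```

```bash
python3 q.py "[0,.0005,.0002]"
```

```text
t 13.82 th,rad,Ft,Fr [  1.475 201.057  -9.956   0.516] F [-9.8  5.2 -0.2] meas-cmd [-0.89192281  0.27367074 -0.90757195]
```

Request:
arm_command(commands=[{"delta_rot":[0,0,0],"slide":[0,0.0005,0.0002],"jaw":0.004},{"delta_rot":[0,0,0],"slide":[0,0.0005,0.0002],"jaw":0.004}])

```text
time: 14.08
ee_pos: [655.7, 41.4, 262.2]
ee_rot: [0.185, 0.694, 0.672, 0.179]
ft_force: [-11.6, 4.0, -0.0]
finger_gap: 0.089
```

```bash
python3 q.py "[0,.0005,.0002]"
python3 - <<'E'
from h import *
im,d=env.read_camera('side'); cv2.imwrite('pics/s11.png',cv2.resize(im[120:250,290:420],None,fx=4.5,fy=4.5,interpolation=cv2.INTER_CUBIC))
E
```

```text
t 14.07 th,rad,Ft,Fr [  1.477 201.014 -11.731   0.798] F [-11.6   4.   -0. ] meas-cmd [-1.08486638  0.28074489 -1.00426711]
```

View pics/s11.png

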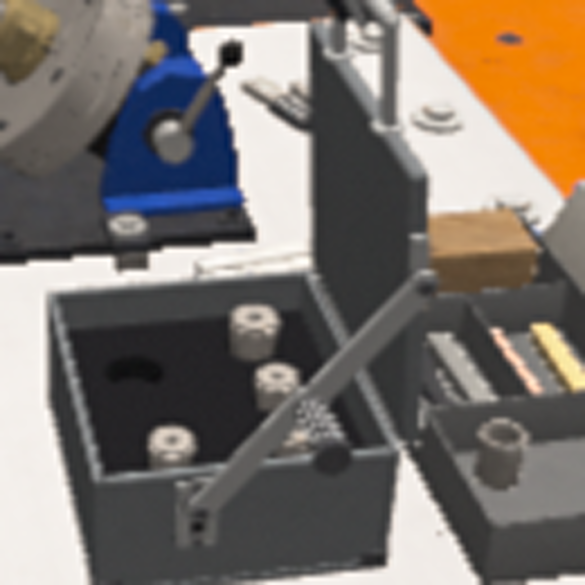

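Request:
arm_command(commands=[{"delta_rot":[0,0,0],"slide":[0,-0.001,-0.0004],"jaw":0.004},{"delta_rot":[0,0,0],"slide":[0,-0.0019,-0.0007],"jaw":0.004},{"delta_rot":[0,0,0],"slide":[0,-0.0028,-0.001],"jaw":0.004}])

```text
time: 14.5
ee_pos: [653.6, 41.4, 262.1]
ee_rot: [0.185, 0.694, 0.672, 0.18]
ft_force: [-0.8, 5.7, -1.2]
finger_gap: 0.088
```

```bash
python3 q.py "[0,-.0028,-.001]"
python3 - <<'E'
from h import *
im,d=env.read_camera('side'); cv2.imwrite('pics/s12.png',cv2.resize(im[120:250,290:420],None,fx=4.5,fy=4.5,interpolation=cv2.INTER_CUBIC))
E
```

```text
t 14.5 th,rad,Ft,Fr [  1.466 201.103  -1.094  -1.124] F [-0.8  5.7 -1.2] meas-cmd [-0.30374202  0.24400677 -0.54036683]
```

View pics/s12.png

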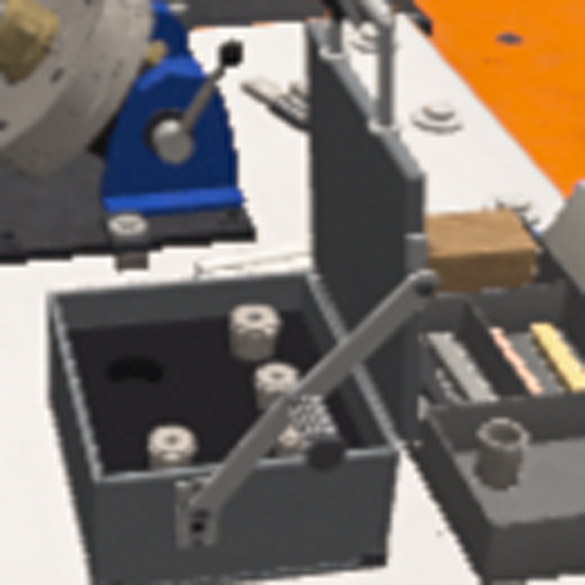

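Request:
arm_command(commands=[{"delta_rot":[0,0,0],"slide":[0,-0.0014,-0.0005],"jaw":0.004},{"delta_rot":[0,0,0],"slide":[0,-0.0028,-0.001],"jaw":0.004},{"delta_rot":[0,0,0],"slide":[0,-0.0042,-0.0015],"jaw":0.004},{"delta_rot":[0,0,0],"slide":[0,-0.0056,-0.002],"jaw":0.004}])

```text
time: 15.05
ee_pos: [648.0, 41.6, 261.6]
ee_rot: [0.186, 0.694, 0.672, 0.18]
ft_force: [-0.9, 5.4, 0.5]
finger_gap: 0.086
```

```bash
python3 q.py "[0,-.0056,-.002]"
python3 - <<'E'
from h import *
im,d=env.read_camera('side'); cv2.imwrite('pics/s13.png',cv2.resize(im[120:250,290:420],None,fx=4.5,fy=4.5,interpolation=cv2.INTER_CUBIC))
E
```

```text
t 15.05 th,rad,Ft,Fr [  1.438 201.115  -0.966   0.586] F [-0.9  5.4  0.5] meas-cmd [-0.00048348  0.23437289  0.02007526]
```

View pics/s13.png

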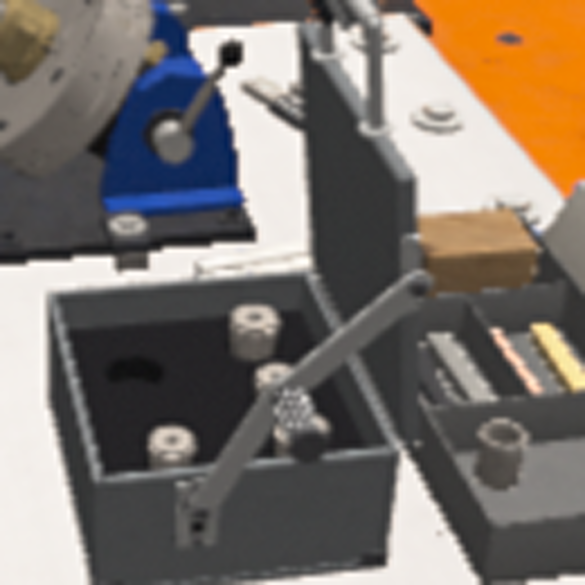

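Past straight. Lower the rest until it rests locked.

Request:
arm_command(commands=[{"delta_rot":[0,0,0],"slide":[0,-0.0014,-0.0005],"jaw":0.004},{"delta_rot":[0,0,0],"slide":[0,-0.0028,-0.001],"jaw":0.004}])

```text
time: 15.35
ee_pos: [645.2, 41.7, 261.3]
ee_rot: [0.186, 0.694, 0.672, 0.18]
ft_force: [-0.6, 5.2, 0.7]
finger_gap: 0.09
```

```bash
python3 q.py "[0,-.0028,-.001]"
```

```text
t 15.35 th,rad,Ft,Fr [  1.424 201.108  -0.629   0.754] F [-0.6  5.2  0.7] meas-cmd [0.10687247 0.23017865 0.22274177]
```

Request:
arm_command(commands=[{"delta_rot":[0,0,0],"slide":[0,-0.001,-0.0004],"jaw":0.004},{"delta_rot":[0,0,0],"slide":[0,-0.001,-0.0004],"jaw":0.004}])

```text
time: 15.6
ee_pos: [644.1, 41.7, 261.1]
ee_rot: [0.186, 0.694, 0.672, 0.18]
ft_force: [-0.6, 5.1, 1.2]
finger_gap: 0.086
```

```bash
python3 q.py "[0,-.001,-.0004]"
```

```text
t 15.6 th,rad,Ft,Fr [  1.419 201.103  -0.634   1.333] F [-0.6  5.1  1.2] meas-cmd [0.06410271 0.22702375 0.23288477]
```

Request:
arm_command(commands=[{"delta_rot":[0,0,0],"slide":[0,-0.001,-0.0004],"jaw":0.004},{"delta_rot":[0,0,0],"slide":[0,-0.001,-0.0004],"jaw":0.004}])

```text
time: 15.85
ee_pos: [643.2, 41.7, 261.1]
ee_rot: [0.186, 0.694, 0.672, 0.181]
ft_force: [1.0, 5.5, 0.1]
finger_gap: 0.089
```

```bash
python3 q.py "[0,-.001,-.0004]"
```

```text
t 15.85 th,rad,Ft,Fr [ 1.41400e+00  2.01143e+02  8.30000e-01 -4.70000e-02] F [1.  5.5 0.1] meas-cmd [0.24460874 0.22169809 0.31170357]
```

Request:
arm_command(commands=[{"delta_rot":[0,0,0],"slide":[0,-0.001,-0.0004],"jaw":0.004},{"delta_rot":[0,0,0],"slide":[0,-0.001,-0.0004],"jaw":0.004}])

```text
time: 16.1
ee_pos: [642.4, 41.8, 261.0]
ee_rot: [0.186, 0.694, 0.672, 0.181]
ft_force: [6.0, 5.5, -0.8]
finger_gap: 0.085
```

```bash
python3 q.py "[0,-.001,-.0004]"
python3 - <<'E'
from h import *
im,d=env.read_camera('side'); cv2.imwrite('pics/s14.png',cv2.resize(im[120:250,290:420],None,fx=4.5,fy=4.5,interpolation=cv2.INTER_CUBIC))
E
```

```text
t 16.1 th,rad,Ft,Fr [  1.41  201.162   5.643  -1.612] F [ 6.   5.5 -0.8] meas-cmd [0.4897921  0.22438088 0.3746301 ]
```

View pics/s14.png

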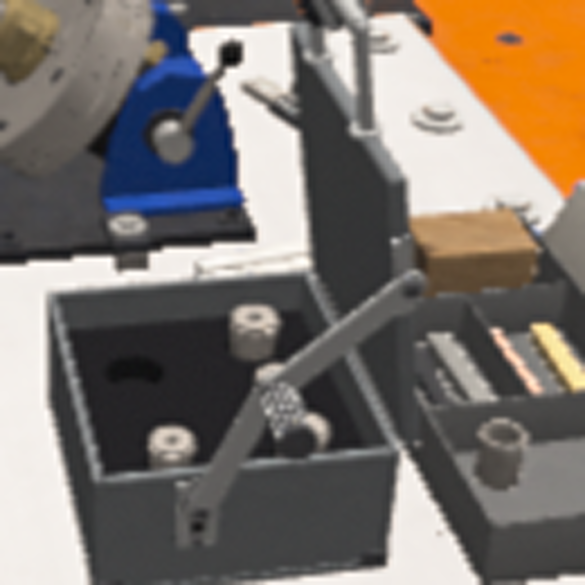

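Run:
```python
from h import *
p,r=load(); z=r.apply([0,0,1])
to([p+RZ.apply([1.0,0,0])],r)
to([p-30*z,p-60*z,p-100*z],r)
Rd=RZ*axes([-1,0,0],[0,1,0],[0,0,-1])
to([[434,-229,140]],Rd)
```

```text
{"delta_rot": [0.0, 0.0, 0.0], "slide": [-0.0, 0.0009, 0.0005]}
{"delta_rot": [0.0, 0.0, 0.0], "slide": [-0.0, -0.0009, -0.0305]}
{"delta_rot": [0.0, 0.0, 0.0], "slide": [-0.0, -0.0009, -0.0605]}
{"delta_rot": [0.0, 0.0, 0.0], "slide": [-0.0, -0.0009, -0.1005]}
{"delta_rot": [0.4103, 0.4104, -1.5315], "slide": [-0.2771, -0.2328, 0.1049]}
```

Request:
arm_command(commands=[{"delta_rot":[0,0,0],"slide":[0,0.0009,0.0005],"jaw":0.004},{"delta_rot":[0,0,0],"slide":[0,0.0009,0.0005],"jaw":0.02},{"delta_rot":[0,0,0],"slide":[0,0.0009,0.0005],"jaw":0.03},{"delta_rot":[0,0,0],"slide":[0,0.0009,0.0005],"jaw":0.03}])

```text
time: 16.65
ee_pos: [643.0, 41.3, 260.6]
ee_rot: [0.186, 0.694, 0.672, 0.18]
ft_force: [-0.4, -0.1, -0.5]
finger_gap: 0.352
```

Request:
arm_command(commands=[{"delta_rot":[0,0,0],"slide":[0,-0.0009,-0.0305],"jaw":0.03},{"delta_rot":[0,0,0],"slide":[0,-0.0009,-0.0605],"jaw":0.03},{"delta_rot":[0,0,0],"slide":[0,-0.0009,-0.1005],"jaw":0.04},{"delta_rot":[0,0,0],"slide":[0,-0.0009,-0.1005],"jaw":0.05}])

```text
time: 17.15
ee_pos: [591.8, 43.2, 350.7]
ee_rot: [0.188, 0.693, 0.671, 0.182]
ft_force: [0.6, 0.4, -1.0]
finger_gap: 0.585
```

Run:
```python
from h import *
st()
im,d=env.read_camera('side'); cv2.imwrite('pics/s15.png',cv2.resize(im[60:330,230:460],None,fx=2.5,fy=2.2))
```

```text
t 17.15 pos [591.828  43.186 350.683] rot [0.188 0.693 0.671 0.182] F [ 0.628  0.444 -1.049] gap 0.5848830321698849 q [ 0.022  0.065  1.599 -0.034  0.949  0.067]
```

View pics/s15.png

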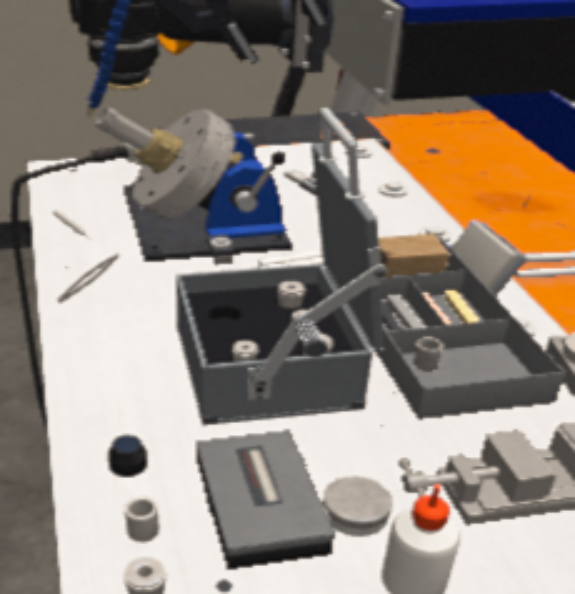

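Lid stands by itself. Now to the collet.

Request:
arm_command(commands=[{"delta_rot":[0.4103,0.4104,-1.5315],"slide":[-0.2771,-0.2328,0.1049],"jaw":0.05},{"delta_rot":[0.4103,0.4104,-1.5315],"slide":[-0.2771,-0.2328,0.1049],"jaw":0.05},{"delta_rot":[0.4103,0.4104,-1.5315],"slide":[-0.2771,-0.2328,0.1049],"jaw":0.05},{"delta_rot":[0.4103,0.4104,-1.5315],"slide":[-0.2771,-0.2328,0.1049],"jaw":0.05},{"delta_rot":[0.4103,0.4104,-1.5315],"slide":[-0.2771,-0.2328,0.1049],"jaw":0.05},{"delta_rot":[0.4103,0.4104,-1.5315],"slide":[-0.2771,-0.2328,0.1049],"jaw":0.05},{"delta_rot":[0.4103,0.4104,-1.5315],"slide":[-0.2771,-0.2328,0.1049],"jaw":0.05},{"delta_rot":[0.4103,0.4104,-1.5315],"slide":[-0.2771,-0.2328,0.1049],"jaw":0.05},{"delta_rot":[0.4103,0.4104,-1.5315],"slide":[-0.2771,-0.2328,0.1049],"jaw":0.05},{"delta_rot":[0.4103,0.4104,-1.5315],"slide":[-0.2771,-0.2328,0.1049],"jaw":0.05},{"delta_rot":[0.4103,0.4104,-1.5315],"slide":[-0.2771,-0.2328,0.1049],"jaw":0.05}])

```text
time: 18.58
ee_pos: [434.0, -228.7, 138.9]
ee_rot: [-0.001, 0.016, 1.0, 0.0]
ft_force: [-0.7, -0.3, -0.4]
finger_gap: 0.586
```

Run:
```python
from h import *
st()
C=env.calibration('wrist'); im,d=env.read_camera('wrist'); cv2.imwrite('pics/w5.png',im); P=cloud('wrist',d,C); np.save('w5.npy',P)
for l in ('collet','sleeve'):
    for r in env.outline_of('wrist',l)[:2]:
        q=P[r['pixels']&(d>0)]; t=q[(q[:,2]>33)&(q[:,2]<40)]
        print(l,r['score'],r['position'],np.median(q,0),len(t))
        if len(t)>20: print('top z',np.median(t[:,2]),'circle',cv2.minEnclosingCircle(t[:,:2].astype(np.float32)),t.min(0),t.max(0))
```

```text
t 18.575 pos [ 433.961 -228.682  138.883] rot [-0.001  0.016  1.     0.   ] F [-0.715 -0.27  -0.398] gap 0.5860789677003941 q [-0.56   0.271  1.788  0.     1.084 -2.099]
collet 0.61 [193.2, 318.8] [ 432.207 -228.957   35.439] 659
top z 35.68383070787203 circle ((432.5045166015625, -229.22366333007812), 13.631632804870605) [ 419.213 -241.942   33.058] [ 445.546 -215.731   37.716]
sleeve 0.84 [195.1, 395.1] [ 439.084 -161.105   23.918] 0
```

View pics/w5.png

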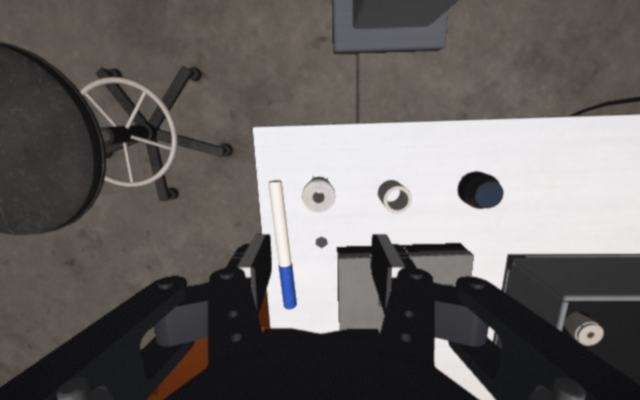

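Run:
```python
from h import *
P=np.load('w5.npy')
q=P[175:215,255:302].reshape(-1,3); q=q[(q[:,2]>5)&(q[:,2]<25)]; print('marker',q.min(0),q.max(0))
to([[433,-229.2,60],[433,-229.2,19.5]],None)
```

```text
marker [ 423.67906466 -275.90430247    5.04500281] [ 457.08287377 -261.87400044   14.49661518]
{"delta_rot": [0.0, 0.0, 0.0], "slide": [0.001, -0.0002, 0.08]}
{"delta_rot": [0.0, 0.0, 0.0], "slide": [0.001, -0.0002, 0.1205]}
```

Request:
arm_command(commands=[{"delta_rot":[0,0,0],"slide":[0.001,-0.0002,0.04],"jaw":0.04},{"delta_rot":[0,0,0],"slide":[0.001,-0.0002,0.08],"jaw":0.04},{"delta_rot":[0,0,0],"slide":[0.001,-0.0002,0.105],"jaw":0.04},{"delta_rot":[0,0,0],"slide":[0.001,-0.0002,0.123],"jaw":0.04},{"delta_rot":[0,0,0],"slide":[0.001,-0.0002,0.123],"jaw":0.04}])

```text
time: 19.35
ee_pos: [432.2, -228.9, 16.0]
ee_rot: [-0.001, 0.017, 1.0, 0.001]
ft_force: [-0.6, 0.3, 0.6]
finger_gap: 0.469
```

Run:
```python
from h import *
p,r=load(); save(p+r.apply([0,0,2.5]),r); st(); print(load()[0])
im,d=env.read_camera('wrist'); cv2.imwrite('pics/w6.png',im)
im,d=env.read_camera('side'); cv2.imwrite('pics/s16.png',cv2.resize(im[240:360,230:360],None,fx=4.5,fy=4.5,interpolation=cv2.INTER_CUBIC))
```

```text
t 19.35 pos [ 432.232 -228.95    15.952] rot [-0.001  0.017  1.     0.001] F [-0.554  0.272  0.648] gap 0.4693123385307079 q [-0.562  0.471  1.861  0.001  0.812 -2.1  ]
[ 432.992 -229.2     16.968]
```

View pics/w6.png

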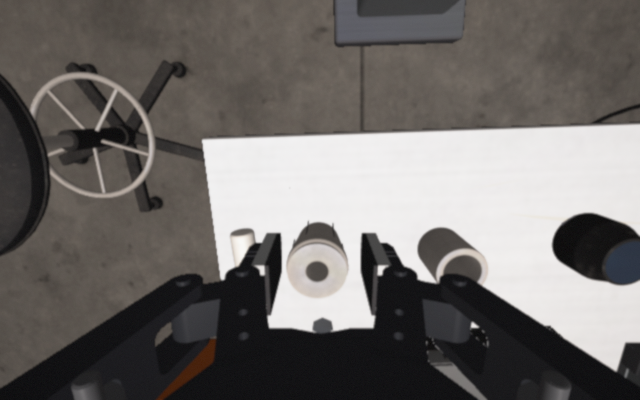

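View pics/s16.png

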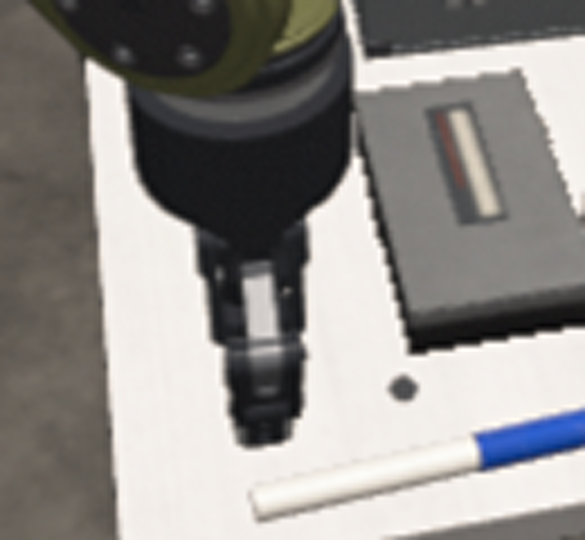

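Request:
arm_command(commands=[{"delta_rot":[0,0,0],"slide":[0,0,0],"jaw":0.03},{"delta_rot":[0,0,0],"slide":[0,0,0],"jaw":0.025},{"delta_rot":[0,0,0],"slide":[0,0,0],"jaw":0.022},{"delta_rot":[0,0,0],"slide":[0,0,0],"jaw":0.022}])

```text
time: 19.95
ee_pos: [433.6, -229.7, 18.1]
ee_rot: [0.001, 0.016, 1.0, -0.001]
ft_force: [-2.2, -1.0, 6.1]
finger_gap: 0.3
```

Request:
arm_command(commands=[{"delta_rot":[0,0,0],"slide":[0,0,-0.03],"jaw":0.022},{"delta_rot":[0,0,0],"slide":[0,0,-0.08],"jaw":0.022},{"delta_rot":[0,0,0],"slide":[0,0,-0.12],"jaw":0.022},{"delta_rot":[0,0,0],"slide":[0,0,-0.12],"jaw":0.022}])

```text
time: 20.45
ee_pos: [434.2, -229.9, 140.2]
ee_rot: [0.003, 0.016, 1.0, -0.002]
ft_force: [0.6, 0.2, -1.3]
finger_gap: 0.298
```

Run:
```python
from h import *
p,r=load(); save(p+r.apply([0,0,-120]),r); st(); print(load()[0])
C=env.calibration('wrist'); im,d=env.read_camera('wrist'); cv2.imwrite('pics/w7.png',im[150:]); P=cloud('wrist',d,C)
p=np.array(env.get_obs()['ee_pos'])
for r in env.outline_of('wrist','collet')[:2]:
    q=P[r['pixels']&(d>0)]; print(r['score'],r['position'],np.median(q,0)-p,len(q))
    t=q[abs(q[:,2]-p[2]-20)<6]; 
    if len(t)>20: print('top z rel',np.median(t[:,2])-p[2],'circle',cv2.minEnclosingCircle((t-p)[:,:2].astype(np.float32)))
# plane of top
```

```text
t 20.45 pos [ 434.166 -229.876  140.24 ] rot [ 0.003  0.016  1.    -0.002] F [ 0.604  0.189 -1.3  ] gap 0.29790783772018564 q [-0.562  0.267  1.79   0.     1.078 -2.1  ]
[ 432.987 -229.202  136.968]
0.7 [258.8, 321.9] [-3.284  0.883 19.28 ] 3487
top z rel 19.624303371545466 circle ((0.5346418619155884, 2.048590660095215), 15.318794250488281)
```

View pics/w7.png

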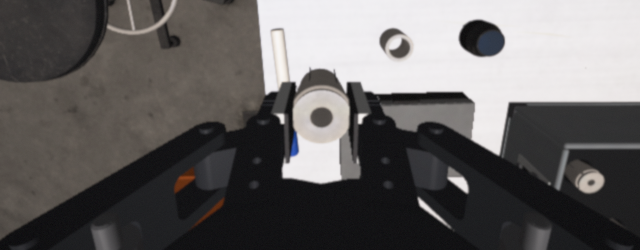

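Run:
```python
from h import *
o=st(); print(ch([-34,35,0])); r=load()[1]
p,_=load(); s=ch([-34,35,34]); to([[s[0]-1,s[1]+0.5,p[2]+15]],r)
```

```text
t 20.55 pos [ 432.855 -229.086  136.914] rot [ 0.     0.016  1.    -0.   ] F [ 0.734 -0.129 -1.145] gap 0.30048090773268676 q [-0.562  0.271  1.794  0.     1.076 -2.1  ]
[552.437  79.37    0.   ]
{"delta_rot": [0.0, 0.0, 0.0], "slide": [-0.1085, 0.3127, -0.015]}
```

Request:
arm_command(commands=[{"delta_rot":[0,0,0],"slide":[-0.02,0.05,-0.015],"jaw":0.022},{"delta_rot":[0,0,0],"slide":[-0.036,0.104,-0.015],"jaw":0.022},{"delta_rot":[0,0,0],"slide":[-0.055,0.158,-0.015],"jaw":0.022},{"delta_rot":[0,0,0],"slide":[-0.073,0.21,-0.015],"jaw":0.022},{"delta_rot":[0,0,0],"slide":[-0.09,0.26,-0.015],"jaw":0.022},{"delta_rot":[0,0,0],"slide":[-0.103,0.297,-0.015],"jaw":0.022},{"delta_rot":[0,0,0],"slide":[-0.1085,0.3127,-0.015],"jaw":0.022},{"delta_rot":[0,0,0],"slide":[-0.1085,0.3127,-0.015],"jaw":0.022},{"delta_rot":[0,0,0],"slide":[-0.1085,0.3127,-0.015],"jaw":0.022}])

```text
time: 21.68
ee_pos: [551.1, 78.8, 151.6]
ee_rot: [-0.0, 0.016, 1.0, -0.0]
ft_force: [-0.1, -0.2, 0.3]
finger_gap: 0.3
```

Run:
```python
from h import *
o=st(); print(load()[0])
C=env.calibration('wrist'); im,d=env.read_camera('wrist'); cv2.imwrite('pics/w8.png',im); P=cloud('wrist',d,C); np.save('w8.npy',P)
im2,d2=env.read_camera('top'); cv2.imwrite('pics/t8.png',cv2.resize(im2[130:250,270:390],None,fx=5,fy=5,interpolation=cv2.INTER_CUBIC)); np.save('t8.npy',cloud('top',d2))
```

```text
t 21.675 pos [551.094  78.777 151.553] rot [-0.     0.016  1.    -0.   ] F [-0.065 -0.155  0.337] gap 0.2999499480149684 q [ 0.076  0.392  1.591 -0.     1.159 -1.461]
[551.448  79.861 151.979]
```

View pics/w8.png

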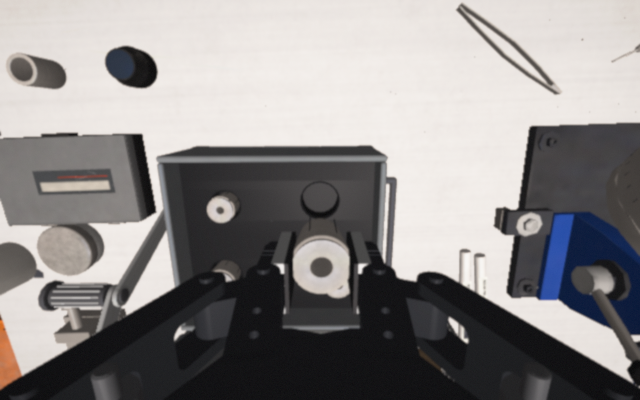

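View pics/t8.png

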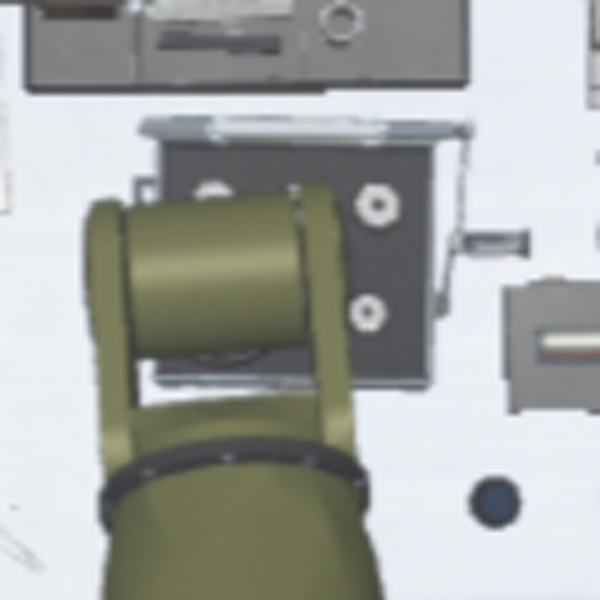

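```bash
python3 - <<'E'
from h import *
im=cv2.imread('pics/w8.png'); P=np.load('w8.npy'); C=env.calibration('wrist'); T=np.array(C['T'])
print('cam',T[:3,3]); o=env.get_obs(); tcp=np.array(o['ee_pos'])
def ray(u,v,z):
    d=T[:3,:3]@np.array([(u-C['cx'])/C['fx'],(v-C['cy'])/C['fy'],1]); return T[:3,3]+d*(z-T[2,3])/d[2]
# block face z
s=P[185:215,255:290].reshape(-1,3); print('block z',np.median(s[:,2]))
crop=im[170:230,290:352]; cv2.imwrite('pics/w8c.png',cv2.resize(crop,None,fx=8,fy=8,interpolation=cv2.INTER_CUBIC))
print(P[190:212:4,320].round(1)); 
# hole mask by depth: z<46
m=(P[...,2]<47)&(P[...,2]>20); m[:165]=0;m[235:]=0;m[:,:285]=0;m[:,360:]=0
v,u=np.nonzero(m); print('hole px',len(v),v.min() if len(v) else '',v.max() if len(v) else '',u.min(),u.max())
g=cv2.cvtColor(im,cv2.COLOR_BGR2GRAY); print(g[198,290:352]); print(g[170:225,320])
# collet top
q=P[225:300,285:360].reshape(-1,3); t=q[abs(q[:,2]-(tcp[2]+19.5))<2]; print(len(t),np.median(t[:,2])-tcp[2]); 
c,rad=cv2.minEnclosingCircle(t[:,:2].astype(np.float32)); print('collet top c',c,rad,'tcp',tcp, t.min(0),t.max(0))
# rim edges of chest
E
python3 - <<'E'
E
```

```text
cam [485.00121096  82.41475404 294.43895193]
block z 49.78755544770941
[[548.2  79.7  34.4]
 [552.1  79.6  33.4]
 [555.8  79.4  33.5]
 [559.2  79.3  34.3]
 [563.   79.2  34.4]
 [567.1  79.1  33.2]]
hole px 953 182 216 302 337
[68 68 69 69 69 70 70 71 71 67 52 33 35 54 69 72 73 74 75 74 75 75 75 75
 76 75 75 75 76 76 77 76 76 76 78 77 76 77 77 76 77 77 75 77 76 75 61 38
 35 52 68 75 76 76 75 77 76 76 75 76 74 74]
[62 62 65 63 63 64 64 64 62 64 60 53 56 69 77 78 77 78 77 77 77 77 77 76
 76 77 77 76 77 76 76 76 75 77 74 74 74 74 74 73 70 59 38 20 13 14 17 31
 53 66 69 71 70 71 71]
971 17.910026644044223
collet top c (547.5782470703125, 80.91050720214844) 18.55929183959961 tcp [551.25745012  78.76239777 151.92439781] [537.69779071  64.68060343 169.42498259] [564.35381548  97.59813749 173.41403489]
```

View pics/w8c.png

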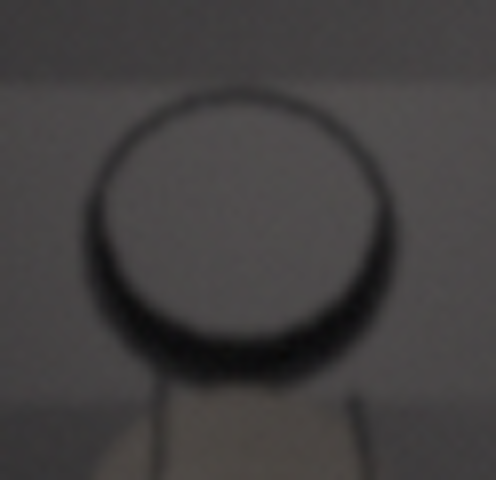

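Run:
```python
from h import *
im=cv2.imread('pics/w8.png'); C=env.calibration('wrist'); T=np.array(C['T'])
def ray(u,v,z):
    d=T[:3,:3]@np.array([(u-C['cx'])/C['fx'],(v-C['cy'])/C['fy'],1]); return T[:3,3]+d*(z-T[2,3])/d[2]
L,Rr,Tt,B=ray(300,199.5,50),ray(339.6,199.5,50),ray(319.8,180.6,50),ray(319.8,218.5,50)
print('hole',L,Rr,Tt,B,'centre',(L+Rr)[1]/2,(Tt+B)[0]/2,'inch',inch([(Tt+B)[0]/2,(L+Rr)[1]/2,50]))
crop=im[220:310,275:370]; cv2.imwrite('pics/w8d.png',cv2.resize(crop,None,fx=6,fy=6,interpolation=cv2.INTER_CUBIC))
```

```text
hole [552.32463152  62.77113119  50.        ] [553.48327619  96.07781571  50.        ] [536.67974274  79.99845705  50.        ] [569.77651783  78.82597128  50.        ] centre 79.42447345136425 553.2281302891206 inch [-33.21123619  35.07985461  50.        ]
```

View pics/w8d.png

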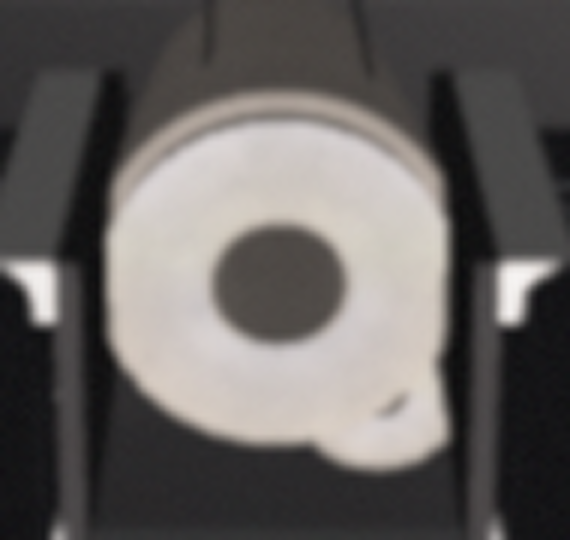

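Run:
```python
from h import *
C=env.calibration('wrist'); T=np.array(C['T']); o=st()
def ray(u,v,z):
    d=T[:3,:3]@np.array([(u-C['cx'])/C['fx'],(v-C['cy'])/C['fy'],1]); return T[:3,3]+d*(z-T[2,3])/d[2]
for z in (169,170,171): print(z,ray(321.4,267,z)-np.array(o['ee_pos']))
print(ray(275+106/6,266.8,170)[1]-ray(275+449/6,266.8,170)[1], ray(321.3,220+118/6,170)[0]-ray(321.3,220+443/6,170)[0])
P=np.load('w8.npy'); q=P[245:255,300:345].reshape(-1,3); print(np.median(q,0)); q=P[280:290,300:330].reshape(-1,3); print(np.median(q,0))
q=P[255:280,293:308].reshape(-1,3); print(np.median(q,0));q=P[255:280,336:349].reshape(-1,3); print(np.median(q,0))
```

```text
t 21.775 pos [551.257  78.762 151.924] rot [-0.     0.017  1.    -0.   ] F [ 0.108 -0.42   0.142] gap 0.3013982797106559 q [ 0.076  0.392  1.591 -0.     1.159 -1.461]
169 [ 0.796  1.712 17.076]
170 [ 0.262  1.728 18.076]
171 [-0.273  1.743 19.076]
-26.04553884268981 -27.271259371582687
[542.916  81.094 169.319]
[560.474  76.99  169.239]
[551.044  70.773 169.471]
[551.817  89.891 169.085]
```

Run:
```python
from h import *
p,r=load(); to([[552.7,79.7,110],[552.7,79.7,76]],r)
```

```text
{"delta_rot": [0.0, 0.0, 0.0], "slide": [-0.0013, -0.0001, 0.042]}
{"delta_rot": [0.0, 0.0, 0.0], "slide": [-0.0013, -0.0001, 0.076]}
```

Request:
arm_command(commands=[{"delta_rot":[0,0,0],"slide":[-0.0013,-0.0001,0.025],"jaw":0.022},{"delta_rot":[0,0,0],"slide":[-0.0013,-0.0001,0.05],"jaw":0.022},{"delta_rot":[0,0,0],"slide":[-0.0013,-0.0001,0.068],"jaw":0.022},{"delta_rot":[0,0,0],"slide":[-0.0013,-0.0001,0.076],"jaw":0.022},{"delta_rot":[0,0,0],"slide":[-0.0013,-0.0001,0.076],"jaw":0.022}])

```text
time: 22.4
ee_pos: [552.8, 79.6, 75.9]
ee_rot: [-0.0, 0.016, 1.0, -0.0]
ft_force: [0.2, -0.4, -0.0]
finger_gap: 0.304
```

Run:
```python
from h import *
o=st(); print(load()[0])
im,d=env.read_camera('wrist'); cv2.imwrite('pics/w9.png',cv2.resize(im[150:310,240:400],None,fx=3.7,fy=3.7,interpolation=cv2.INTER_CUBIC))
```

```text
t 22.4 pos [552.781  79.575  75.948] rot [-0.     0.016  1.    -0.   ] F [ 0.25  -0.417 -0.016] gap 0.30397673910799305 q [ 0.077  0.494  1.641 -0.     1.007 -1.461]
[552.747  79.721  75.979]
```

View pics/w9.png

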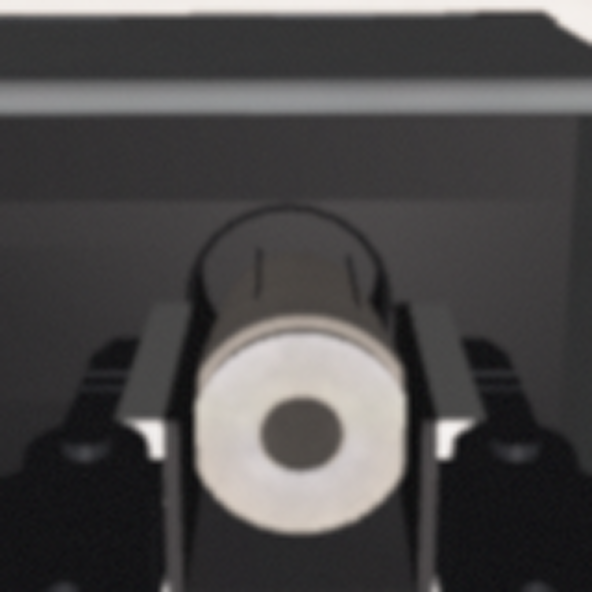

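Run:
```python
from h import *
C=env.calibration('wrist'); T=np.array(C['T']); o=env.get_obs(); tcp=np.array(o['ee_pos']); print('cam',T[:3,3]-tcp,T[:3,:3])
def ray(u,v,z):
    d=T[:3,:3]@np.array([(u-C['cx'])/C['fx'],(v-C['cy'])/C['fy'],1]); return T[:3,3]+d*(z-T[2,3])/d[2]
f=lambda x,y:(240+x/3.7,150+y/3.7)
top=ray(*f(301,433),tcp[2]+17.4); print('collet top c',top)
h1,h2=ray(*f(187,290),50),ray(*f(387,290),50); print('hole l/r',h1,h2,(h1+h2)/2); print('hole far',ray(*f(287,205),50))
for z in (57.4,):
    print('foot centre by img',ray(*f(304,255),z))
```

```text
cam [-66.37883755   3.53858816 142.46131113] [[ 3.33086342e-02  9.64888701e-01  2.60538538e-01]
 [ 9.99444741e-01 -3.23820804e-02 -7.84926415e-03]
 [ 8.63113601e-04  2.60655320e-01 -9.65431540e-01]]
collet top c [553.67482284  81.36942079  93.89282576]
hole l/r [551.07270437  63.16366976  50.        ] [552.15886252  95.43240528  50.        ] [551.61578344  79.29803752  50.        ]
hole far [537.30357156  79.81324654  50.        ]
foot centre by img [543.15402794  82.27465608  57.4       ]
```

Request:
arm_command(commands=[{"delta_rot":[0,0,0],"slide":[-0.0003,-0.002,0],"jaw":0.022},{"delta_rot":[0,0,0],"slide":[-0.0003,-0.002,0.003],"jaw":0.022},{"delta_rot":[0,0,0],"slide":[-0.0003,-0.002,0.003],"jaw":0.022}])

```text
time: 22.82
ee_pos: [552.9, 77.7, 72.9]
ee_rot: [-0.0, 0.016, 1.0, 0.0]
ft_force: [0.5, 0.1, -0.3]
finger_gap: 0.295
```

Run:
```python
from h import *
p,r=load(); save(p+r.apply([-.3,-2,3]),r)
o=st(); print(load()[0])
im,d=env.read_camera('wrist'); cv2.imwrite('pics/w10.png',cv2.resize(im[150:310,240:400],None,fx=3.7,fy=3.7,interpolation=cv2.INTER_CUBIC))
```

```text
t 22.825 pos [552.926  77.721  72.882] rot [-0.     0.016  1.     0.   ] F [ 0.508  0.082 -0.3  ] gap 0.2946599532607266 q [ 0.074  0.498  1.643  0.     1.    -1.465]
[552.983  77.713  72.979]
```

View pics/w10.png

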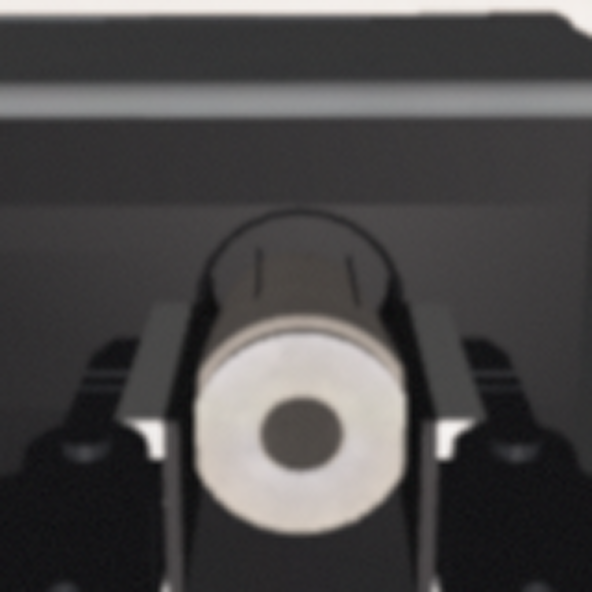

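Request:
arm_command(commands=[{"delta_rot":[0,0,0],"slide":[0,-0.0003,0.003],"jaw":0.022},{"delta_rot":[0,0,0],"slide":[0,-0.0003,0.006],"jaw":0.022},{"delta_rot":[0,0,0],"slide":[0,-0.0003,0.009],"jaw":0.022},{"delta_rot":[0,0,0],"slide":[0,-0.0003,0.009],"jaw":0.022}])

```text
time: 23.38
ee_pos: [552.8, 77.4, 63.6]
ee_rot: [-0.0, 0.016, 1.0, -0.0]
ft_force: [0.7, 0.2, -0.8]
finger_gap: 0.301
```

Request:
arm_command(commands=[{"delta_rot":[0,0,0],"slide":[0,0,0.003],"jaw":0.022},{"delta_rot":[0,0,0],"slide":[0,0,0.006],"jaw":0.022},{"delta_rot":[0,0,0],"slide":[0,0,0.009],"jaw":0.022},{"delta_rot":[0,0,0],"slide":[0,0,0.0105],"jaw":0.022},{"delta_rot":[0,0,0],"slide":[0,0,0.0105],"jaw":0.022}])

```text
time: 24.0
ee_pos: [553.0, 77.4, 53.4]
ee_rot: [-0.0, 0.016, 1.0, -0.0]
ft_force: [0.2, 0.8, 0.7]
finger_gap: 0.302
```

Request:
arm_command(commands=[{"delta_rot":[0,0,0],"slide":[0,0,0.001],"jaw":0.022},{"delta_rot":[0,0,0],"slide":[0,0,0.002],"jaw":0.022},{"delta_rot":[0,0,0],"slide":[0,0,0.002],"jaw":0.022}])

```text
time: 24.38
ee_pos: [553.3, 77.4, 52.1]
ee_rot: [0.0, 0.016, 1.0, 0.0]
ft_force: [-1.3, -0.2, 6.1]
finger_gap: 0.3
```

Request:
arm_command(commands=[{"delta_rot":[0,0,0],"slide":[0,0,0.0015],"jaw":0.03},{"delta_rot":[0,0,0],"slide":[0,0,0.0015],"jaw":0.04},{"delta_rot":[0,0,0],"slide":[0,0,0.0005],"jaw":0.04},{"delta_rot":[0,0,0],"slide":[0,0,-0.02],"jaw":0.042},{"delta_rot":[0,0,0],"slide":[0,0,-0.06],"jaw":0.042},{"delta_rot":[0,0,0],"slide":[0,0,-0.1],"jaw":0.03},{"delta_rot":[0,0,0],"slide":[0,0,-0.1],"jaw":0.03}])

```text
time: 25.25
ee_pos: [554.2, 77.6, 154.6]
ee_rot: [0.003, 0.016, 1.0, 0.0]
ft_force: [0.1, 0.1, -0.5]
finger_gap: 0.353
```

Run:
```python
from h import *
p,r=load(); save(p+r.apply([0,-.3,9+10.5+2-100]),r)
o=st(); print(load()[0])
C=env.calibration('wrist');im,d=env.read_camera('wrist'); cv2.imwrite('pics/w11.png',im); P=cloud('wrist',d,C); np.save('w11.npy',P)
for r in env.outline_of('wrist','collet')[:5]:
    q=P[r['pixels']&(d>0)]; z=q[:,2]; print(r['score'],r['position'],inch(np.median(q,0)),np.percentile(z,[5,50,90,97]))
im,d=env.read_camera('side'); cv2.imwrite('pics/s17.png',cv2.resize(im[120:250,290:420],None,fx=4.5,fy=4.5,interpolation=cv2.INTER_CUBIC))
```

```text
t 25.25 pos [554.248  77.554 154.553] rot [0.003 0.016 1.    0.   ] F [ 0.096  0.13  -0.543] gap 0.35308935134465286 q [ 0.074  0.392  1.584  0.     1.16  -1.465]
[552.97   77.411 151.479]
0.94 [197.0, 317.2] [-34.882  33.175  69.352] [46.119 69.352 70.458 70.842]
```

View pics/w11.png

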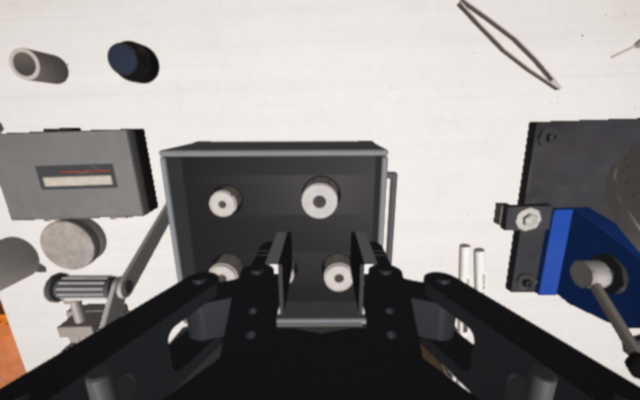

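View pics/s17.png

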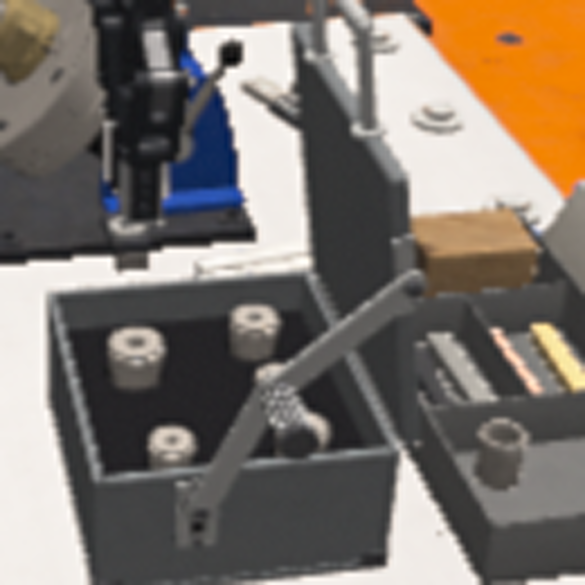

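Run:
```python
from h import *
P=np.load('w11.npy'); 
for n in ('side','top'):
    im,d=env.read_camera(n); Q=cloud(n,d)
    for r in env.outline_of(n,'knee_knob')[:2]:
        m=r['pixels']&(d>0); q=Q[m]; q=q[(q[:,1]<-48)&(q[:,1]>-105)&(q[:,2]>100)]
        print(n,r['score'],r['position'],m.sum(),len(q)); 
        if len(q)>5: print(np.median(q,0),q.min(0),q.max(0), 'inch',inch(np.median(q,0)))
q=P[270:310,40:115].reshape(-1,3); q=q[(q[:,2]>105)&(q[:,2]<140)&(q[:,1]<-50)]
print('wrist',np.median(q,0),q.min(0),q.max(0),np.percentile(q,[3,97],axis=0))
for y in range(-95,-50,6):
    s=q[(q[:,1]>y)&(q[:,1]<=y+6)]
    if len(s): print(y+3,len(s),s.min(0)[[0,2]],s.max(0)[[0,2]])
print('pred',ch([6.6,-115,125.3]))
```

```text
side 0.67 [163.7, 370.2] 1667 41
[646.30911863 -55.83660764 174.88919852] [632.11094433 -60.38627646 155.0853179 ] [652.02812337 -48.30677451 186.75412234] inch [ 64.14971468 -97.1338954  174.88919852]
side 0.42 [212.3, 355.1] 139 134
[588.5793801  -84.31149525 129.34225645] [581.00330296 -96.31367886 110.19885002] [598.40107589 -50.14281688 134.49066008] inch [   7.36057215 -127.44124148  129.34225645]
wrist [585.7968497  -72.81482102 130.9267203 ] [578.42865651 -93.59284612 116.57063811] [599.32654236 -50.0086539  139.67127692] [[580.64950981 -91.06394869 122.56195881]
 [595.8913467  -50.59627112 136.13294653]]
-92 270 [578.74748433 116.57063811] [597.69828071 135.63433379]
-86 259 [578.42865651 119.24555826] [595.6083904  135.20731289]
-80 243 [581.07565391 121.9024504 ] [596.00170708 133.67225528]
-74 243 [581.1482183  121.82354574] [596.54819645 133.83317155]
-68 243 [581.38120279 121.31233849] [596.70549873 133.57026903]
-62 232 [581.62977714 122.10007289] [596.58797193 133.86846802]
-56 212 [581.6344547  121.85108705] [595.12807239 135.99053765]
-50 181 [583.24896484 126.69264712] [599.32654236 139.67127692]
pred [588.21724911 -71.85228898 125.3       ]
```

```bash
cat >> h.py <<'E'
def side(t): # tilt towards +y, jaws along chest x
    s,c=np.sin(t),np.cos(t); return RZ*axes([0,c,s],[1,0,0],[0,s,-c])
KN=np.array([588.8,-72.0,126.0])
E
python3 - <<'E'
from h import *
st()
p,r=load(); r1=side(np.radians(30)); z=r1.apply([0,0,1])
to([[540,-130,260]],r1)
to([KN-76*z+np.array([0,0,0])],r1); print(load()[0])
E
```

```text
t 25.6 pos [552.669  77.402 150.558] rot [-0.001  0.016  1.    -0.   ] F [ 0.218 -1.157 -0.644] gap 0.35013550358020373 q [ 0.074  0.396  1.587 -0.     1.159 -1.465]
{"delta_rot": [-0.4103, 0.4104, 1.5315], "slide": [0.0063, -0.2077, -0.1085]}
{"delta_rot": [-0.0, 0.0, 0.0], "slide": [-0.0154, 0.0469, 0.0698]}
[ 587.58  -109.93   191.825]
```

Request:
arm_command(commands=[{"delta_rot":[-0.04,0.04,0.16],"slide":[0.0,-0.02,-0.05],"jaw":0.03},{"delta_rot":[-0.08,0.08,0.32],"slide":[0.002,-0.06,-0.09],"jaw":0.03},{"delta_rot":[-0.4103,0.4104,1.5315],"slide":[0.0063,-0.2077,-0.1085],"jaw":0.03},{"delta_rot":[-0.4103,0.4104,1.5315],"slide":[0.0063,-0.2077,-0.1085],"jaw":0.03},{"delta_rot":[-0.4103,0.4104,1.5315],"slide":[0.0063,-0.2077,-0.1085],"jaw":0.03},{"delta_rot":[-0.4103,0.4104,1.5315],"slide":[0.0063,-0.2077,-0.1085],"jaw":0.03},{"delta_rot":[-0.4103,0.4104,1.5315],"slide":[0.0063,-0.2077,-0.1085],"jaw":0.03},{"delta_rot":[-0.4103,0.4104,1.5315],"slide":[0.0063,-0.2077,-0.1085],"jaw":0.03},{"delta_rot":[-0.4103,0.4104,1.5315],"slide":[0.0063,-0.2077,-0.1085],"jaw":0.03},{"delta_rot":[-0.4103,0.4104,1.5315],"slide":[0.0063,-0.2077,-0.1085],"jaw":0.03},{"delta_rot":[-0.4103,0.4104,1.5315],"slide":[0.0063,-0.2077,-0.1085],"jaw":0.03},{"delta_rot":[-0.4103,0.4104,1.5315],"slide":[0.0063,-0.2077,-0.1085],"jaw":0.03}])

```text
time: 27.1
ee_pos: [540.2, -129.7, 260.0]
ee_rot: [-0.18, 0.693, 0.673, 0.186]
ft_force: [0.0, -0.3, 0.5]
finger_gap: 0.352
```

Run:
```python
from h import *
o=st(); print(rot(o['ee_rot']).as_matrix(),side(np.radians(30)).as_matrix())
```

```text
t 27.1 pos [ 540.184 -129.713  259.965] rot [-0.18   0.693  0.673  0.186] F [ 0.039 -0.338  0.484] gap 0.35187929950309843 q [-0.501  0.398  1.398  0.462  1.597 -0.519]
[[ 0.025  1.     0.015]
 [ 0.866 -0.029  0.499]
 [ 0.499  0.001 -0.866]] [[ 0.028  0.999  0.016]
 [ 0.866 -0.032  0.5  ]
 [ 0.5   -0.    -0.866]]
```

Reached easily. On to the pre-approach.

Request:
arm_command(commands=[{"delta_rot":[0,0,0],"slide":[-0.008,0.024,0.035],"jaw":0.03},{"delta_rot":[0,0,0],"slide":[-0.0154,0.0469,0.0698],"jaw":0.03},{"delta_rot":[0,0,0],"slide":[-0.0154,0.0469,0.0698],"jaw":0.03},{"delta_rot":[0,0,0],"slide":[-0.0154,0.0469,0.0698],"jaw":0.03}])

```text
time: 27.6
ee_pos: [587.6, -110.1, 192.8]
ee_rot: [-0.18, 0.693, 0.673, 0.186]
ft_force: [-0.1, 0.9, -0.9]
finger_gap: 0.353
```

Run:
```python
from h import *
o=st(); tcp=np.array(o['ee_pos'])
C=env.calibration('wrist');im,d=env.read_camera('wrist'); cv2.imwrite('pics/w12.png',im); P=cloud('wrist',d,C); np.save('w12.npy',P)
q=P.reshape(-1,3); q=q[(q[:,0]>570)&(q[:,0]<610)&(q[:,1]<-48)&(q[:,1]>-100)&(q[:,2]>108)&(q[:,2]<142)]
for y in range(-100,-50,4):
    s=q[(q[:,1]>y)&(q[:,1]<=y+4)]
    if len(s): print(y+2,len(s),s.min(0)[[0,2]],s.max(0)[[0,2]])
im,d=env.read_camera('side'); cv2.imwrite('pics/s18.png',cv2.resize(im[60:330,230:460],None,fx=2.5,fy=2.2))
```

```text
t 27.6 pos [ 587.628 -110.059  192.817] rot [-0.18   0.693  0.673  0.186] F [-0.086  0.88  -0.932] gap 0.353118370327914 q [-0.437  0.534  1.361  0.479  1.481 -0.508]
-94 73 [580.457 118.507] [597.325 135.097]
-90 118 [579.702 125.566] [598.21  135.819]
-86 106 [582.008 124.704] [596.271 133.638]
-82 106 [582.078 124.254] [596.443 134.476]
-78 103 [582.153 125.03 ] [596.6   133.612]
-74 107 [582.26 123.91] [596.8  134.11]
-70 104 [582.384 124.44 ] [596.969 135.022]
-66 101 [582.482 124.587] [597.073 133.894]
-62 102 [582.589 123.486] [597.314 133.795]
-58 97 [582.698 123.97 ] [597.384 133.675]
-54 210 [583.594 122.935] [609.937 141.952]
-50 122 [575.843 108.252] [599.209 141.879]
```

View pics/w12.png

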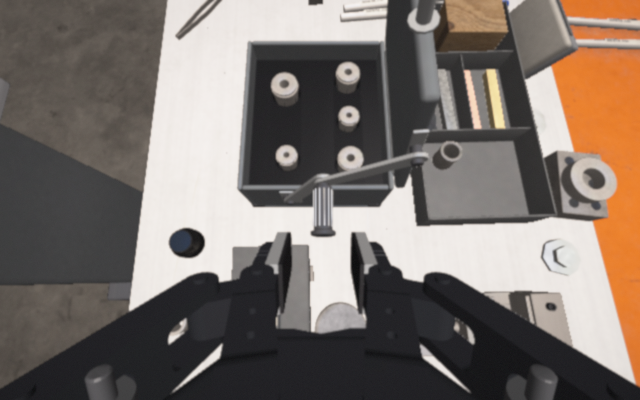

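View pics/s18.png

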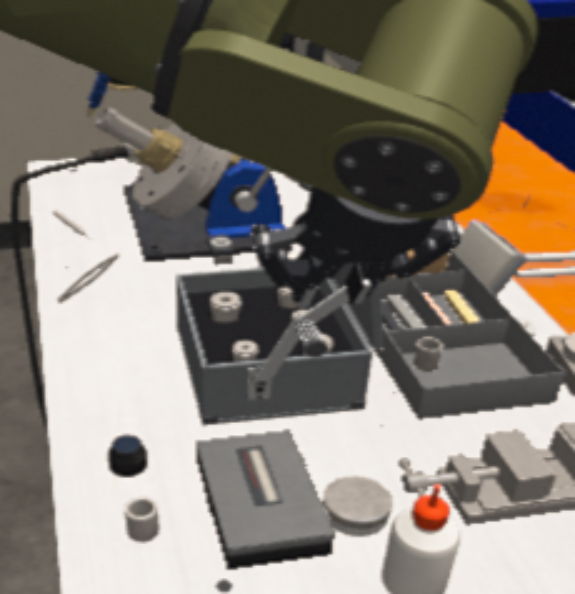

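Run:
```python
from h import *
r=load()[1]; z=r.apply([0,0,1]); K=np.array([589,-72,126.5])
to([K-40*z,K+14*z],r); print(load()[0]); st()
```

```text
{"delta_rot": [0.0, 0.0, 0.0], "slide": [0.0002, 0.0002, 0.0356]}
{"delta_rot": [0.0, 0.0, 0.0], "slide": [0.0002, 0.0002, 0.0896]}
[589.2168684  -64.9871225  114.32877238]
t 27.7 pos [ 587.62  -110.372  193.338] rot [-0.179  0.694  0.672  0.186] F [ 1.196 -0.351 -0.334] gap 0.35423702728057826 q [-0.438  0.533  1.361  0.479  1.48  -0.507]
```

Request:
arm_command(commands=[{"delta_rot":[0,0,0],"slide":[0.0002,0.0002,0.03],"jaw":0.03},{"delta_rot":[0,0,0],"slide":[0.0002,0.0002,0.055],"jaw":0.03},{"delta_rot":[0,0,0],"slide":[0.0002,0.0002,0.075],"jaw":0.03},{"delta_rot":[0,0,0],"slide":[0.0002,0.0002,0.0896],"jaw":0.03},{"delta_rot":[0,0,0],"slide":[0.0002,0.0002,0.0896],"jaw":0.03}])

```text
time: 28.32
ee_pos: [589.1, -64.9, 114.4]
ee_rot: [-0.18, 0.694, 0.672, 0.186]
ft_force: [-0.1, 0.2, 0.1]
finger_gap: 0.35
```

Run:
```python
from h import *
o=st(); print(load()[0])
im,d=env.read_camera('wrist'); cv2.imwrite('pics/w13.png',im)
im,d=env.read_camera('side'); cv2.imwrite('pics/s19.png',cv2.resize(im[150:250,300:420],None,fx=5,fy=5,interpolation=cv2.INTER_CUBIC))
```

```text
t 28.325 pos [589.074 -64.862 114.37 ] rot [-0.18   0.694  0.672  0.186] F [-0.078  0.157  0.11 ] gap 0.35006167333279253 q [-0.369  0.594  1.465  0.51   1.307 -0.53 ]
[589.217 -64.987 114.329]
```

View pics/w13.png

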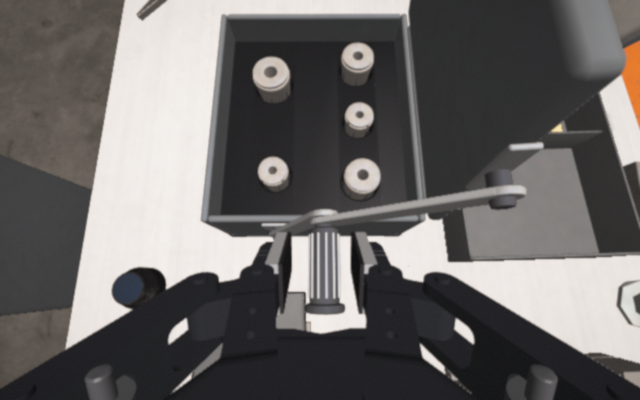

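View pics/s19.png

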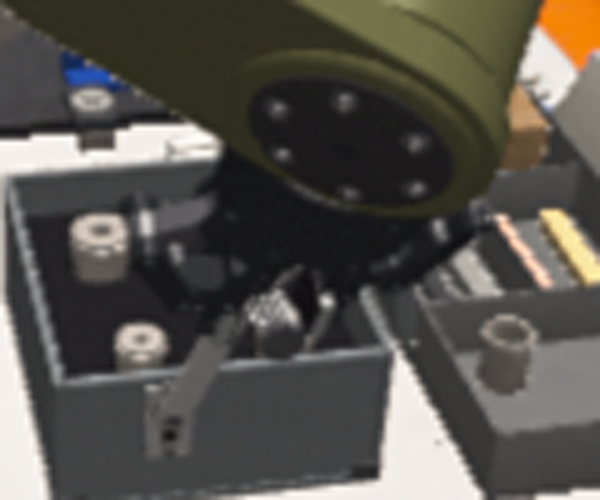

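Request:
arm_command(commands=[{"delta_rot":[0,0,0],"slide":[0,0,0],"jaw":0.022},{"delta_rot":[0,0,0],"slide":[0,0,0],"jaw":0.016},{"delta_rot":[0,0,0],"slide":[0,0,0],"jaw":0.008},{"delta_rot":[0,0,0],"slide":[0,0,0],"jaw":0.006},{"delta_rot":[0,0,0],"slide":[0,0,0],"jaw":0.006}])

```text
time: 29.05
ee_pos: [589.9, -65.4, 114.8]
ee_rot: [-0.179, 0.694, 0.672, 0.186]
ft_force: [4.5, -2.4, 0.4]
finger_gap: 0.14
```

Run:
```python
from h import *
o=st(); print(load()[0], o['moment'])
im,d=env.read_camera('wrist'); cv2.imwrite('pics/w14.png',im)
```

```text
t 29.05 pos [589.922 -65.427 114.839] rot [-0.179  0.694  0.672  0.186] F [ 4.476 -2.369  0.351] gap 0.13953143962892497 q [-0.37   0.594  1.464  0.511  1.306 -0.53 ]
[589.217 -64.987 114.329] [-0.527 -0.635 -0.317]
```

View pics/w14.png

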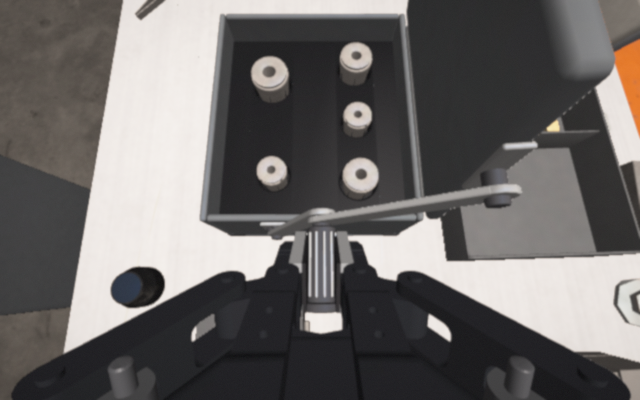

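```bash
cat > k.py <<'E'
from h import *
import sys
# usage: k.py a_from... list of angles deg ; optional dr,dy corrections
A=eval(sys.argv[1]); dr=float(sys.argv[2]) if len(sys.argv)>2 else 0; dy=float(sys.argv[3]) if len(sys.argv)>3 else 0
M=np.load('m1.npy'); a0=np.radians(65.4); 
def kp(a,dr=0,dy=0):
    a=np.radians(a); return M+RZ.apply([76*(np.cos(a)-np.cos(a0))+dr*np.cos(a),dy,76*(np.sin(a)-np.sin(a0))+dr*np.sin(a)])
o=env.get_obs(); p=RZ.inv().apply(np.array(o['ee_pos'])-M)+[76*np.cos(a0),0,76*np.sin(a0)]
a=np.arctan2(p[2],p[0]); F=RZ.inv().apply(o['ft_force'])
print('t',round(o['time'],2),'alpha %.2f r %.2f dy %.2f'%(np.degrees(a),np.hypot(p[0],p[2]),p[1]),'Ftan(down+) %.1f Frad(out+) %.1f Fy %.1f'%(F[0]*np.sin(a)-F[2]*np.cos(a),F[0]*np.cos(a)+F[2]*np.sin(a),F[1]),'gap %.3f'%o['finger_gap'],'q',np.round(o['q'],2))
if A: to([kp(x,dr,dy) for x in A])
E
python3 - <<'E'
from h import *
np.save('m1.npy',np.array(env.get_obs()['ee_pos']))
E
python3 k.py "[64.4,63.2,62]"
```

```text
t 29.1 alpha 65.40 r 76.00 dy 0.00 Ftan(down+) 4.0 Frad(out+) 1.7 Fy -2.7 gap 0.141 q [-0.37  0.59  1.46  0.51  1.31 -0.53]
{"delta_rot": [0.0, 0.0, 0.0], "slide": [-0.0004, 0.0019, -0.0002]}
{"delta_rot": [0.0, 0.0, 0.0], "slide": [-0.0007, 0.0033, 0.0004]}
{"delta_rot": [0.0, 0.0, 0.0], "slide": [-0.0011, 0.0048, 0.0011]}
```

Request:
arm_command(commands=[{"delta_rot":[0,0,0],"slide":[-0.0004,0.0019,-0.0002],"jaw":0.006},{"delta_rot":[0,0,0],"slide":[-0.0007,0.0033,0.0004],"jaw":0.006},{"delta_rot":[0,0,0],"slide":[-0.0011,0.0048,0.0011],"jaw":0.006}])

```text
time: 29.48
ee_pos: [594.1, -65.6, 112.8]
ee_rot: [-0.18, 0.694, 0.672, 0.186]
ft_force: [0.0, -0.3, 1.5]
finger_gap: 0.137
```

```bash
python3 k.py "[60.8,59.6,58.4,57.2]"
```

```text
t 29.48 alpha 61.88 r 76.08 dy -0.02 Ftan(down+) -0.7 Frad(out+) 1.3 Fy -0.3 gap 0.137 q [-0.37  0.61  1.45  0.51  1.31 -0.53]
{"delta_rot": [0.0, 0.0, 0.0], "slide": [-0.0004, 0.0014, 0.0006]}
{"delta_rot": [0.0, 0.0, 0.0], "slide": [-0.0008, 0.0027, 0.0013]}
{"delta_rot": [0.0, 0.0, 0.0], "slide": [-0.0012, 0.0041, 0.002]}
{"delta_rot": [0.0, 0.0, 0.0], "slide": [-0.0016, 0.0055, 0.0028]}
```

Request:
arm_command(commands=[{"delta_rot":[0,0,0],"slide":[-0.0004,0.0014,0.0006],"jaw":0.006},{"delta_rot":[0,0,0],"slide":[-0.0008,0.0027,0.0013],"jaw":0.006},{"delta_rot":[0,0,0],"slide":[-0.0012,0.0041,0.002],"jaw":0.006},{"delta_rot":[0,0,0],"slide":[-0.0016,0.0055,0.0028],"jaw":0.006}])

```text
time: 29.98
ee_pos: [599.7, -65.7, 109.6]
ee_rot: [-0.18, 0.694, 0.672, 0.186]
ft_force: [1.0, -1.1, 1.9]
finger_gap: 0.136
```

```bash
python3 k.py "[56,54.8,53.6,52.4,51.2]"
```

```text
t 29.98 alpha 57.04 r 76.09 dy 0.01 Ftan(down+) -0.2 Frad(out+) 2.1 Fy -1.1 gap 0.136 q [-0.36  0.62  1.43  0.51  1.31 -0.52]
{"delta_rot": [0.0, 0.0, 0.0], "slide": [-0.0004, 0.0013, 0.0007]}
{"delta_rot": [0.0, 0.0, 0.0], "slide": [-0.0009, 0.0026, 0.0015]}
{"delta_rot": [0.0, 0.0, 0.0], "slide": [-0.0014, 0.0039, 0.0023]}
{"delta_rot": [0.0, 0.0, 0.0], "slide": [-0.0018, 0.0052, 0.0031]}
{"delta_rot": [0.0, 0.0, 0.0], "slide": [-0.0023, 0.0064, 0.004]}
```

Radial forces are small; the arc model fits well. Continuing.

Request:
arm_command(commands=[{"delta_rot":[0,0,0],"slide":[-0.0004,0.0013,0.0007],"jaw":0.006},{"delta_rot":[0,0,0],"slide":[-0.0009,0.0026,0.0015],"jaw":0.006},{"delta_rot":[0,0,0],"slide":[-0.0014,0.0039,0.0023],"jaw":0.006},{"delta_rot":[0,0,0],"slide":[-0.0018,0.0052,0.0031],"jaw":0.006},{"delta_rot":[0,0,0],"slide":[-0.0023,0.0064,0.004],"jaw":0.006}])

```text
time: 30.6
ee_pos: [606.1, -65.9, 105.0]
ee_rot: [-0.18, 0.694, 0.672, 0.186]
ft_force: [1.3, -3.1, 1.7]
finger_gap: 0.144
```

```bash
python3 - <<'E'
from h import *
im,d=env.read_camera('wrist'); cv2.imwrite('pics/w15.png',im)
im,d=env.read_camera('side'); cv2.imwrite('pics/s20.png',cv2.resize(im[60:330,230:460],None,fx=2.5,fy=2.2))
E
python3 k.py "[50,48.8,47.6,46.4,45.2,44]"
```

```text
t 30.7 alpha 51.07 r 76.09 dy 0.00 Ftan(down+) 0.2 Frad(out+) 3.8 Fy -1.8 gap 0.141 q [-0.36  0.64  1.42  0.51  1.31 -0.52]
{"delta_rot": [0.0, 0.0, 0.0], "slide": [-0.0005, 0.0012, 0.0009]}
{"delta_rot": [0.0, 0.0, 0.0], "slide": [-0.0011, 0.0024, 0.0018]}
{"delta_rot": [0.0, 0.0, 0.0], "slide": [-0.0016, 0.0036, 0.0027]}
{"delta_rot": [0.0, 0.0, 0.0], "slide": [-0.0021, 0.0048, 0.0036]}
{"delta_rot": [0.0, 0.0, 0.0], "slide": [-0.0027, 0.0059, 0.0046]}
{"delta_rot": [0.0, 0.0, 0.0], "slide": [-0.0033, 0.0071, 0.0056]}
```

View pics/w15.png

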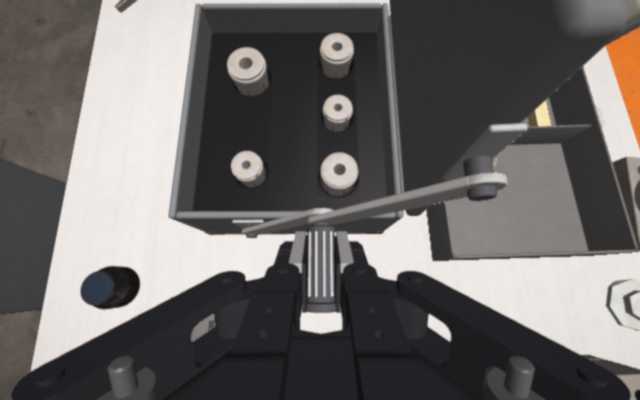

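View pics/s20.png

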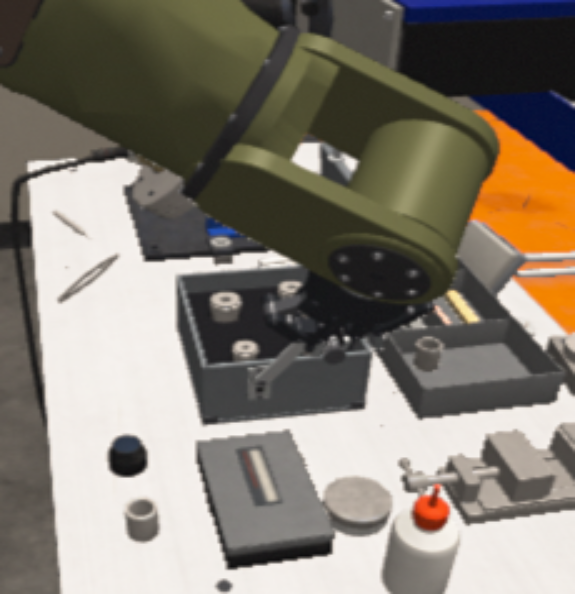

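```bash
python3 - <<'E'
from h import *
import subprocess
# recommit base: last call's cmd was angle 51.2
M=np.load('m1.npy'); a0=np.radians(65.4); a=np.radians(51.2)
save(M+RZ.apply([76*(np.cos(a)-np.cos(a0)),0,76*(np.sin(a)-np.sin(a0))]),load()[1])
E
python3 k.py "[50,48.8,47.6,46.4,45.2,44]" 0.4
```

```text
t 30.7 alpha 51.07 r 76.09 dy 0.00 Ftan(down+) 0.2 Frad(out+) 3.8 Fy -1.8 gap 0.141 q [-0.36  0.64  1.42  0.51  1.31 -0.52]
{"delta_rot": [0.0, 0.0, 0.0], "slide": [-0.0004, 0.0015, 0.0006]}
{"delta_rot": [0.0, 0.0, 0.0], "slide": [-0.0009, 0.0027, 0.0015]}
{"delta_rot": [0.0, 0.0, 0.0], "slide": [-0.0014, 0.0039, 0.0024]}
{"delta_rot": [0.0, 0.0, 0.0], "slide": [-0.002, 0.0051, 0.0034]}
{"delta_rot": [0.0, 0.0, 0.0], "slide": [-0.0025, 0.0062, 0.0043]}
{"delta_rot": [0.0, 0.0, 0.0], "slide": [-0.0031, 0.0073, 0.0053]}
```

Request:
arm_command(commands=[{"delta_rot":[0,0,0],"slide":[-0.0004,0.0015,0.0006],"jaw":0.006},{"delta_rot":[0,0,0],"slide":[-0.0009,0.0027,0.0015],"jaw":0.006},{"delta_rot":[0,0,0],"slide":[-0.0014,0.0039,0.0024],"jaw":0.006},{"delta_rot":[0,0,0],"slide":[-0.002,0.0051,0.0034],"jaw":0.006},{"delta_rot":[0,0,0],"slide":[-0.0025,0.0062,0.0043],"jaw":0.006},{"delta_rot":[0,0,0],"slide":[-0.0031,0.0073,0.0053],"jaw":0.006}])

```text
time: 31.45
ee_pos: [613.2, -66.1, 98.6]
ee_rot: [-0.18, 0.694, 0.672, 0.186]
ft_force: [-0.5, -1.6, 0.6]
finger_gap: 0.14
```

```bash
python3 k.py "[43,42,41,40,39,38]" 0.4
```

```text
t 31.45 alpha 43.94 r 76.23 dy 0.01 Ftan(down+) -0.8 Frad(out+) 0.1 Fy -1.6 gap 0.140 q [-0.36  0.66  1.4   0.51  1.3  -0.52]
{"delta_rot": [0.0, 0.0, 0.0], "slide": [-0.0005, 0.001, 0.0009]}
{"delta_rot": [0.0, 0.0, 0.0], "slide": [-0.001, 0.0019, 0.0017]}
{"delta_rot": [0.0, 0.0, 0.0], "slide": [-0.0015, 0.0027, 0.0026]}
{"delta_rot": [0.0, 0.0, 0.0], "slide": [-0.002, 0.0036, 0.0035]}
{"delta_rot": [0.0, 0.0, 0.0], "slide": [-0.0025, 0.0045, 0.0044]}
{"delta_rot": [0.0, 0.0, 0.0], "slide": [-0.003, 0.0053, 0.0053]}
```

Request:
arm_command(commands=[{"delta_rot":[0,0,0],"slide":[-0.0005,0.001,0.0009],"jaw":0.006},{"delta_rot":[0,0,0],"slide":[-0.001,0.0019,0.0017],"jaw":0.006},{"delta_rot":[0,0,0],"slide":[-0.0015,0.0027,0.0026],"jaw":0.006},{"delta_rot":[0,0,0],"slide":[-0.002,0.0036,0.0035],"jaw":0.006},{"delta_rot":[0,0,0],"slide":[-0.0025,0.0045,0.0044],"jaw":0.006},{"delta_rot":[0,0,0],"slide":[-0.003,0.0053,0.0053],"jaw":0.006}])

```text
time: 32.2
ee_pos: [618.5, -66.3, 92.6]
ee_rot: [-0.18, 0.694, 0.672, 0.186]
ft_force: [-1.5, -1.4, -1.3]
finger_gap: 0.139
```

```bash
python3 k.py "[37,36,35,34,33,32]" 0.4;  python3 - <<'E'
from h import *
im,d=env.read_camera('wrist'); cv2.imwrite('pics/w16.png',im)
E
```

```text
t 32.2 alpha 37.88 r 76.31 dy 0.05 Ftan(down+) 0.1 Frad(out+) -2.0 Fy -1.5 gap 0.139 q [-0.35  0.68  1.38  0.51  1.3  -0.52]
{"delta_rot": [0.0, 0.0, 0.0], "slide": [-0.0005, 0.0008, 0.0009]}
{"delta_rot": [0.0, 0.0, 0.0], "slide": [-0.0011, 0.0016, 0.0018]}
{"delta_rot": [0.0, 0.0, 0.0], "slide": [-0.0016, 0.0024, 0.0027]}
{"delta_rot": [0.0, 0.0, 0.0], "slide": [-0.0022, 0.0031, 0.0037]}
{"delta_rot": [0.0, 0.0, 0.0], "slide": [-0.0027, 0.0039, 0.0047]}
{"delta_rot": [0.0, 0.0, 0.0], "slide": [-0.0033, 0.0046, 0.0056]}
```

View pics/w16.png

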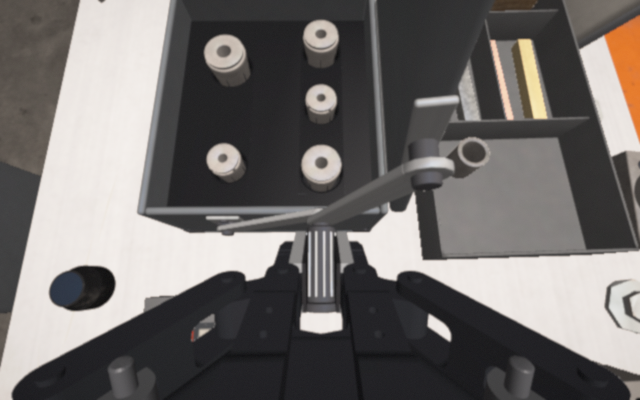

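Request:
arm_command(commands=[{"delta_rot":[0,0,0],"slide":[-0.0005,0.0008,0.0009],"jaw":0.006},{"delta_rot":[0,0,0],"slide":[-0.0011,0.0016,0.0018],"jaw":0.006},{"delta_rot":[0,0,0],"slide":[-0.0016,0.0024,0.0027],"jaw":0.006},{"delta_rot":[0,0,0],"slide":[-0.0022,0.0031,0.0037],"jaw":0.006},{"delta_rot":[0,0,0],"slide":[-0.0027,0.0039,0.0047],"jaw":0.006},{"delta_rot":[0,0,0],"slide":[-0.0033,0.0046,0.0056],"jaw":0.006}])

```text
time: 33.0
ee_pos: [623.1, -66.4, 86.1]
ee_rot: [-0.18, 0.694, 0.672, 0.186]
ft_force: [-1.9, -1.3, -1.6]
finger_gap: 0.141
```

```bash
python3 k.py "[31.1,30.2,29.3,28.4,27.5,26.6]" 0.1
```

```text
t 33.0 alpha 31.91 r 76.39 dy 0.05 Ftan(down+) 0.4 Frad(out+) -2.4 Fy -1.4 gap 0.141 q [-0.35  0.7   1.37  0.52  1.29 -0.52]
{"delta_rot": [0.0, 0.0, 0.0], "slide": [-0.0006, 0.0003, 0.0011]}
{"delta_rot": [0.0, 0.0, 0.0], "slide": [-0.0011, 0.0009, 0.0019]}
{"delta_rot": [0.0, 0.0, 0.0], "slide": [-0.0016, 0.0015, 0.0028]}
{"delta_rot": [0.0, 0.0, 0.0], "slide": [-0.0021, 0.0021, 0.0037]}
{"delta_rot": [0.0, 0.0, 0.0], "slide": [-0.0026, 0.0027, 0.0047]}
{"delta_rot": [0.0, 0.0, 0.0], "slide": [-0.0032, 0.0032, 0.0056]}
```

Request:
arm_command(commands=[{"delta_rot":[0,0,0],"slide":[-0.0006,0.0003,0.0011],"jaw":0.006},{"delta_rot":[0,0,0],"slide":[-0.0011,0.0009,0.0019],"jaw":0.006},{"delta_rot":[0,0,0],"slide":[-0.0016,0.0015,0.0028],"jaw":0.006},{"delta_rot":[0,0,0],"slide":[-0.0021,0.0021,0.0037],"jaw":0.006},{"delta_rot":[0,0,0],"slide":[-0.0026,0.0027,0.0047],"jaw":0.006},{"delta_rot":[0,0,0],"slide":[-0.0032,0.0032,0.0056],"jaw":0.006}])

```text
time: 33.75
ee_pos: [626.5, -66.6, 79.8]
ee_rot: [-0.18, 0.694, 0.672, 0.186]
ft_force: [4.1, -0.3, -0.4]
finger_gap: 0.137
```

```bash
python3 k.py "[25.8,25,24.2,23.4,22.6,21.8]" 0.0;  python3 - <<'E'
from h import *
im,d=env.read_camera('wrist'); cv2.imwrite('pics/w17.png',im)
im,d=env.read_camera('side'); cv2.imwrite('pics/s21.png',cv2.resize(im[60:330,230:460],None,fx=2.5,fy=2.2))
E
```

```text
t 33.75 alpha 26.48 r 76.27 dy 0.01 Ftan(down+) 2.2 Frad(out+) 3.5 Fy -0.2 gap 0.137 q [-0.35  0.71  1.36  0.52  1.29 -0.52]
{"delta_rot": [0.0, 0.0, 0.0], "slide": [-0.0005, 0.0004, 0.0008]}
{"delta_rot": [0.0, 0.0, 0.0], "slide": [-0.001, 0.0009, 0.0017]}
{"delta_rot": [0.0, 0.0, 0.0], "slide": [-0.0014, 0.0013, 0.0025]}
{"delta_rot": [0.0, 0.0, 0.0], "slide": [-0.0019, 0.0017, 0.0034]}
{"delta_rot": [0.0, 0.0, 0.0], "slide": [-0.0024, 0.0021, 0.0042]}
{"delta_rot": [0.0, 0.0, 0.0], "slide": [-0.0029, 0.0025, 0.0051]}
```

View pics/w17.png

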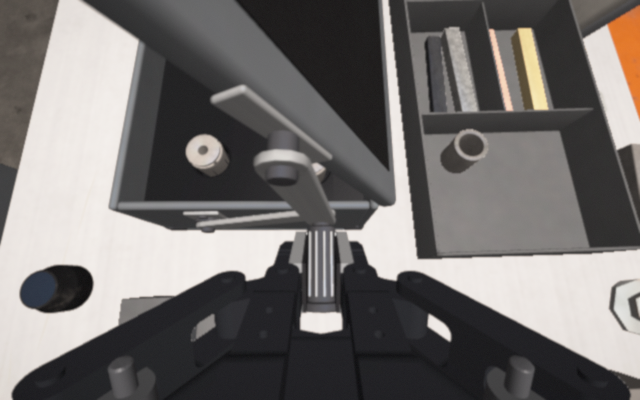

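View pics/s21.png

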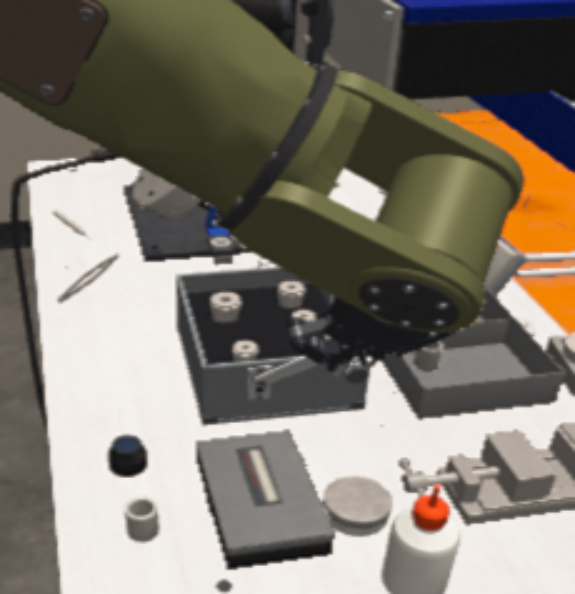

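```bash
cat > kc.py <<'E'
from h import *
import sys
M=np.load('m1.npy'); a0=np.radians(65.4); a=np.radians(float(sys.argv[1])); dr=float(sys.argv[2])
save(M+RZ.apply([76*(np.cos(a)-np.cos(a0))+dr*np.cos(a),0,76*(np.sin(a)-np.sin(a0))+dr*np.sin(a)]),load()[1])
E
python3 kc.py 26.6 0.1; python3 k.py "[25.9,25.2,24.5,23.8,23.1,22.4]" 0.3
python3 - <<'E'
import numpy as np
from scipy.optimize import brentq
h=18.8
def d(th): 
    px,pz=-100*np.cos(th)+5*np.sin(th),100*np.sin(th)+5*np.cos(th); return px+100,pz+h
def alpha(th):
    x,z=d(th); D=np.hypot(x,z); return np.degrees(np.arctan2(z,x)-np.arccos(min(1,D/152)))
for th in (0,.02,.05,.1,.2,.3,.5,.7,.9,1.1,1.3,1.45): print(th,round(alpha(th),2))
E
```

```text
t 33.85 alpha 26.38 r 76.29 dy -0.02 Ftan(down+) 5.4 Frad(out+) 3.9 Fy -1.3 gap 0.138 q [-0.35  0.71  1.36  0.52  1.29 -0.52]
{"delta_rot": [0.0, 0.0, 0.0], "slide": [-0.0004, 0.0006, 0.0006]}
{"delta_rot": [0.0, 0.0, 0.0], "slide": [-0.0008, 0.001, 0.0014]}
{"delta_rot": [0.0, 0.0, 0.0], "slide": [-0.0012, 0.0014, 0.0021]}
{"delta_rot": [0.0, 0.0, 0.0], "slide": [-0.0016, 0.0018, 0.0028]}
{"delta_rot": [0.0, 0.0, 0.0], "slide": [-0.0021, 0.0021, 0.0036]}
{"delta_rot": [0.0, 0.0, 0.0], "slide": [-0.0025, 0.0025, 0.0043]}
0 9.01
0.02 9.51
0.05 10.17
0.1 11.14
0.2 12.77
0.3 14.21
0.5 16.91
0.7 19.73
0.9 22.98
1.1 27.14
1.3 33.48
1.45 44.5
```

Request:
arm_command(commands=[{"delta_rot":[0,0,0],"slide":[-0.0004,0.0006,0.0006],"jaw":0.006},{"delta_rot":[0,0,0],"slide":[-0.0008,0.001,0.0014],"jaw":0.006},{"delta_rot":[0,0,0],"slide":[-0.0012,0.0014,0.0021],"jaw":0.006},{"delta_rot":[0,0,0],"slide":[-0.0016,0.0018,0.0028],"jaw":0.006},{"delta_rot":[0,0,0],"slide":[-0.0021,0.0021,0.0036],"jaw":0.006},{"delta_rot":[0,0,0],"slide":[-0.0025,0.0025,0.0043],"jaw":0.006}])

```text
time: 34.6
ee_pos: [629.0, -66.7, 74.4]
ee_rot: [-0.18, 0.694, 0.672, 0.186]
ft_force: [7.7, -1.3, -7.7]
finger_gap: 0.141
```

```bash
python3 k.py "[21.8,21.2,20.6,20,19.4,18.8,18.2,17.6]" 0.3
```

```text
t 34.6 alpha 22.05 r 76.31 dy -0.06 Ftan(down+) 10.0 Frad(out+) 4.3 Fy -1.1 gap 0.141 q [-0.35  0.72  1.36  0.52  1.28 -0.52]
{"delta_rot": [0.0, 0.0, 0.0], "slide": [-0.0004, 0.0003, 0.0007]}
{"delta_rot": [0.0, 0.0, 0.0], "slide": [-0.0007, 0.0006, 0.0013]}
{"delta_rot": [0.0, 0.0, 0.0], "slide": [-0.0011, 0.0009, 0.002]}
{"delta_rot": [0.0, 0.0, 0.0], "slide": [-0.0015, 0.0012, 0.0026]}
{"delta_rot": [0.0, 0.0, 0.0], "slide": [-0.0019, 0.0014, 0.0033]}
{"delta_rot": [0.0, 0.0, 0.0], "slide": [-0.0022, 0.0017, 0.0039]}
{"delta_rot": [0.0, 0.0, 0.0], "slide": [-0.0026, 0.0019, 0.0046]}
{"delta_rot": [0.0, 0.0, 0.0], "slide": [-0.003, 0.0022, 0.0052]}
```

Request:
arm_command(commands=[{"delta_rot":[0,0,0],"slide":[-0.0004,0.0003,0.0007],"jaw":0.006},{"delta_rot":[0,0,0],"slide":[-0.0007,0.0006,0.0013],"jaw":0.006},{"delta_rot":[0,0,0],"slide":[-0.0011,0.0009,0.002],"jaw":0.006},{"delta_rot":[0,0,0],"slide":[-0.0015,0.0012,0.0026],"jaw":0.006},{"delta_rot":[0,0,0],"slide":[-0.0019,0.0014,0.0033],"jaw":0.006},{"delta_rot":[0,0,0],"slide":[-0.0022,0.0017,0.0039],"jaw":0.006},{"delta_rot":[0,0,0],"slide":[-0.0026,0.0019,0.0046],"jaw":0.006},{"delta_rot":[0,0,0],"slide":[-0.003,0.0022,0.0052],"jaw":0.006}])

```text
time: 35.6
ee_pos: [631.4, -66.9, 67.6]
ee_rot: [-0.179, 0.694, 0.672, 0.186]
ft_force: [13.9, -0.7, -15.8]
finger_gap: 0.136
```

```bash
python3 k.py "[17.2,16.7,16.2,15.7,15.2,14.7,14.2,13.7]" 0.4;  python3 - <<'E'
from h import *
im,d=env.read_camera('wrist'); cv2.imwrite('pics/w18.png',im)
E
```

```text
t 35.6 alpha 16.60 r 76.33 dy -0.15 Ftan(down+) 19.1 Frad(out+) 8.9 Fy -0.3 gap 0.136 q [-0.35  0.74  1.35  0.52  1.27 -0.53]
{"delta_rot": [0.0, 0.0, 0.0], "slide": [-0.0002, 0.0002, 0.0004]}
{"delta_rot": [0.0, 0.0, 0.0], "slide": [-0.0006, 0.0004, 0.001]}
{"delta_rot": [0.0, 0.0, 0.0], "slide": [-0.0009, 0.0006, 0.0016]}
{"delta_rot": [0.0, 0.0, 0.0], "slide": [-0.0012, 0.0008, 0.0021]}
{"delta_rot": [0.0, 0.0, 0.0], "slide": [-0.0015, 0.001, 0.0027]}
{"delta_rot": [0.0, 0.0, 0.0], "slide": [-0.0018, 0.0012, 0.0032]}
{"delta_rot": [0.0, 0.0, 0.0], "slide": [-0.0022, 0.0013, 0.0038]}
{"delta_rot": [0.0, 0.0, 0.0], "slide": [-0.0025, 0.0015, 0.0043]}
```

View pics/w18.png

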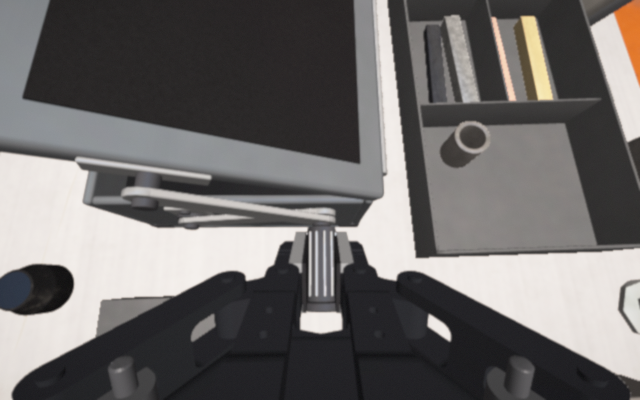

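Request:
arm_command(commands=[{"delta_rot":[0,0,0],"slide":[-0.0002,0.0002,0.0004],"jaw":0.006},{"delta_rot":[0,0,0],"slide":[-0.0006,0.0004,0.001],"jaw":0.006},{"delta_rot":[0,0,0],"slide":[-0.0009,0.0006,0.0016],"jaw":0.006},{"delta_rot":[0,0,0],"slide":[-0.0012,0.0008,0.0021],"jaw":0.006},{"delta_rot":[0,0,0],"slide":[-0.0015,0.001,0.0027],"jaw":0.006}])

```text
time: 36.28
ee_pos: [632.4, -66.9, 64.1]
ee_rot: [-0.179, 0.694, 0.672, 0.186]
ft_force: [16.0, -1.4, -18.6]
finger_gap: 0.138
```

```bash
python3 kc.py 15.2 0.4; python3 k.py "[14.8,14.4,14,13.6,13.2]" 0.6
```

```text
t 36.27 alpha 13.88 r 76.42 dy -0.07 Ftan(down+) 21.9 Frad(out+) 11.1 Fy -0.9 gap 0.138 q [-0.35  0.74  1.35  0.52  1.27 -0.53]
{"delta_rot": [0.0, 0.0, 0.0], "slide": [-0.0002, 0.0003, 0.0004]}
{"delta_rot": [0.0, 0.0, 0.0], "slide": [-0.0005, 0.0005, 0.0009]}
{"delta_rot": [0.0, 0.0, 0.0], "slide": [-0.0008, 0.0006, 0.0013]}
{"delta_rot": [0.0, 0.0, 0.0], "slide": [-0.001, 0.0007, 0.0017]}
{"delta_rot": [0.0, 0.0, 0.0], "slide": [-0.0013, 0.0008, 0.0022]}
```

Request:
arm_command(commands=[{"delta_rot":[0,0,0],"slide":[-0.0002,0.0003,0.0004],"jaw":0.006},{"delta_rot":[0,0,0],"slide":[-0.0005,0.0005,0.0009],"jaw":0.006},{"delta_rot":[0,0,0],"slide":[-0.0008,0.0006,0.0013],"jaw":0.006},{"delta_rot":[0,0,0],"slide":[-0.001,0.0007,0.0017],"jaw":0.006},{"delta_rot":[0,0,0],"slide":[-0.0013,0.0008,0.0022],"jaw":0.006}])

```text
time: 36.9
ee_pos: [633.2, -66.8, 61.5]
ee_rot: [-0.179, 0.694, 0.672, 0.186]
ft_force: [17.1, -1.5, -18.4]
finger_gap: 0.139
```

```bash
python3 k.py "[12.9,12.6,12.3,12.0,11.7]" 0.9
python3 - <<'E'
from h import *
im,d=env.read_camera('wrist'); cv2.imwrite('pics/w19.png',im)
E
```

```text
t 36.9 alpha 11.90 r 76.59 dy -0.05 Ftan(down+) 21.5 Frad(out+) 13.0 Fy -1.0 gap 0.139 q [-0.35  0.75  1.35  0.52  1.27 -0.53]
{"delta_rot": [0.0, 0.0, 0.0], "slide": [-0.0001, 0.0004, 0.0003]}
{"delta_rot": [0.0, 0.0, 0.0], "slide": [-0.0003, 0.0005, 0.0006]}
{"delta_rot": [0.0, 0.0, 0.0], "slide": [-0.0005, 0.0006, 0.001]}
{"delta_rot": [0.0, 0.0, 0.0], "slide": [-0.0007, 0.0007, 0.0013]}
{"delta_rot": [0.0, 0.0, 0.0], "slide": [-0.0009, 0.0008, 0.0016]}
```

View pics/w19.png

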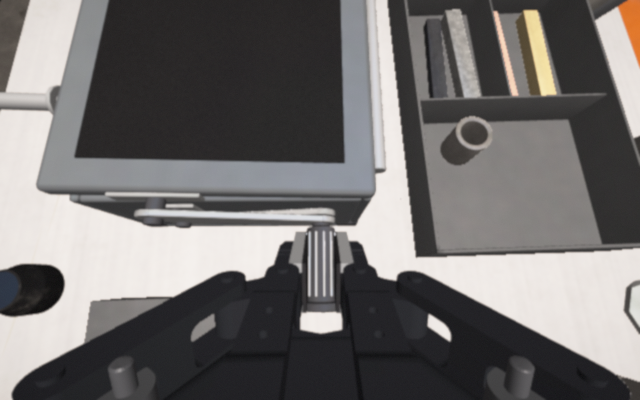

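Request:
arm_command(commands=[{"delta_rot":[0,0,0],"slide":[-0.0001,0.0004,0.0003],"jaw":0.006},{"delta_rot":[0,0,0],"slide":[-0.0003,0.0005,0.0006],"jaw":0.006},{"delta_rot":[0,0,0],"slide":[-0.0005,0.0006,0.001],"jaw":0.006},{"delta_rot":[0,0,0],"slide":[-0.0007,0.0007,0.0013],"jaw":0.006},{"delta_rot":[0,0,0],"slide":[-0.0009,0.0008,0.0016],"jaw":0.006}])

```text
time: 37.58
ee_pos: [633.6, -66.8, 60.0]
ee_rot: [-0.18, 0.694, 0.672, 0.186]
ft_force: [9.9, -1.0, -13.6]
finger_gap: 0.14
```

```bash
python3 k.py "[11.4,11.1,10.8,10.5]" 1.0
```

```text
t 37.58 alpha 10.71 r 76.71 dy 0.04 Ftan(down+) 15.3 Frad(out+) 7.2 Fy -0.7 gap 0.140 q [-0.35  0.75  1.34  0.52  1.27 -0.53]
{"delta_rot": [0.0, 0.0, 0.0], "slide": [-0.0002, 0.0002, 0.0004]}
{"delta_rot": [0.0, 0.0, 0.0], "slide": [-0.0004, 0.0002, 0.0007]}
{"delta_rot": [0.0, 0.0, 0.0], "slide": [-0.0006, 0.0003, 0.0011]}
{"delta_rot": [0.0, 0.0, 0.0], "slide": [-0.0008, 0.0004, 0.0014]}
```

Request:
arm_command(commands=[{"delta_rot":[0,0,0],"slide":[-0.0002,0.0002,0.0004],"jaw":0.006},{"delta_rot":[0,0,0],"slide":[-0.0004,0.0002,0.0007],"jaw":0.006},{"delta_rot":[0,0,0],"slide":[-0.0006,0.0003,0.0011],"jaw":0.006},{"delta_rot":[0,0,0],"slide":[-0.0008,0.0004,0.0014],"jaw":0.006}])

```text
time: 38.08
ee_pos: [633.8, -66.7, 58.9]
ee_rot: [-0.18, 0.694, 0.672, 0.186]
ft_force: [4.6, -1.6, -6.8]
finger_gap: 0.141
```

```bash
python3 k.py "[10.2,9.9,9.6,9.3]" 1.0;python3 - <<'E'
from h import *
C=env.calibration('wrist');im,d=env.read_camera('wrist'); cv2.imwrite('pics/w20.png',im); P=cloud('wrist',d,C)
q=P.reshape(-1,3); q=q[(q[:,2]>70)&(q[:,2]<110)&(q[:,0]>515)&(q[:,0]<655)&(q[:,1]>-36)&(q[:,1]<100)]
A=np.c_[q[:,0]-585,q[:,1],np.ones(len(q))]; s=np.linalg.lstsq(A,q[:,2],rcond=None)[0]; print('lid plane',s,len(q))
E
```

```text
t 38.08 alpha 9.85 r 76.63 dy 0.10 Ftan(down+) 7.5 Frad(out+) 3.5 Fy -1.5 gap 0.141 q [-0.35  0.75  1.34  0.52  1.27 -0.53]
{"delta_rot": [0.0, 0.0, 0.0], "slide": [-0.0002, 0.0001, 0.0003]}
{"delta_rot": [0.0, 0.0, 0.0], "slide": [-0.0004, 0.0001, 0.0007]}
{"delta_rot": [0.0, 0.0, 0.0], "slide": [-0.0006, 0.0002, 0.001]}
{"delta_rot": [0.0, 0.0, 0.0], "slide": [-0.0008, 0.0003, 0.0014]}
lid plane [3.02794371e-04 3.69018495e-03 8.54507461e+01] 51476
```

View pics/w20.png

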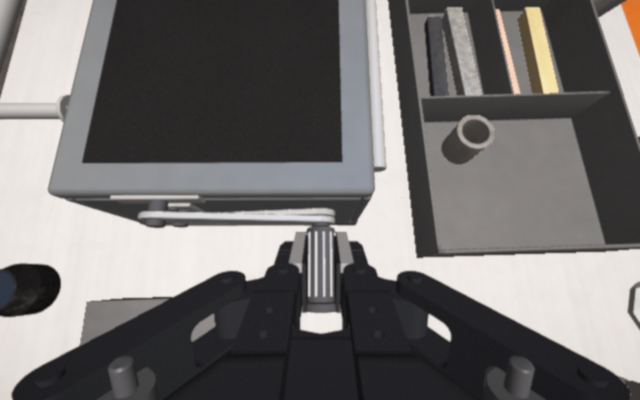

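Request:
arm_command(commands=[{"delta_rot":[0,0,0],"slide":[-0.0002,0.0001,0.0003],"jaw":0.006},{"delta_rot":[0,0,0],"slide":[-0.0004,0.0001,0.0007],"jaw":0.006},{"delta_rot":[0,0,0],"slide":[-0.0006,0.0002,0.001],"jaw":0.006},{"delta_rot":[0,0,0],"slide":[-0.0006,0.0002,0.001],"jaw":0.006}])

```text
time: 38.62
ee_pos: [633.9, -66.7, 58.5]
ee_rot: [-0.18, 0.694, 0.672, 0.186]
ft_force: [-0.5, -0.7, -5.6]
finger_gap: 0.137
```

```bash
python3 kc.py 9.6 1.0; python3 k.py "[]"
```

```text
t 38.62 alpha 9.54 r 76.68 dy 0.13 Ftan(down+) 5.4 Frad(out+) -1.4 Fy -0.7 gap 0.137 q [-0.35  0.75  1.34  0.52  1.27 -0.53]
```

Request:
arm_command(commands=[{"delta_rot":[0,0,0],"slide":[-0.0003,0.0001,0.0005],"jaw":0.006},{"delta_rot":[0,0,0],"slide":[-0.0005,0.0001,0.0009],"jaw":0.006},{"delta_rot":[0,0,0],"slide":[-0.0005,0.0001,0.0009],"jaw":0.006}])

```text
time: 39.0
ee_pos: [634.0, -66.7, 57.6]
ee_rot: [-0.181, 0.694, 0.672, 0.186]
ft_force: [-5.3, -0.4, -0.9]
finger_gap: 0.139
```

```bash
python3 k.py "[]"
python3 - <<'E'
from h import *
p,r=load(); save(p+r.apply([-.5,.1,.9]),r)
C=env.calibration('wrist');im,d=env.read_camera('wrist'); P=cloud('wrist',d,C)
q=P.reshape(-1,3); q=q[(q[:,2]>70)&(q[:,2]<110)&(q[:,0]>515)&(q[:,0]<655)&(q[:,1]>-36)&(q[:,1]<100)]
A=np.c_[q[:,0]-585,q[:,1],np.ones(len(q))]; s=np.linalg.lstsq(A,q[:,2],rcond=None)[0]; print('lid plane',s,len(q))
E
```

```text
t 39.0 alpha 8.91 r 76.62 dy 0.17 Ftan(down+) 0.0 Frad(out+) -5.4 Fy -0.6 gap 0.139 q [-0.35  0.76  1.34  0.52  1.27 -0.53]
lid plane [4.28556521e-04 3.80177911e-03 8.54474302e+01] 51671
```

Request:
arm_command(commands=[{"delta_rot":[0,0,0],"slide":[0,-0.0008,0],"jaw":0.006},{"delta_rot":[0,0,0],"slide":[0,-0.0008,0],"jaw":0.015},{"delta_rot":[0,0,0],"slide":[0,-0.0008,0],"jaw":0.03},{"delta_rot":[0,0,0],"slide":[0,-0.0008,0],"jaw":0.032},{"delta_rot":[0,0,0],"slide":[0,-0.0008,0],"jaw":0.032}])

```text
time: 39.67
ee_pos: [633.6, -66.8, 57.6]
ee_rot: [-0.18, 0.694, 0.672, 0.186]
ft_force: [-0.3, 0.7, 0.4]
finger_gap: 0.373
```

Request:
arm_command(commands=[{"delta_rot":[0,0,0],"slide":[0,0,-0.02],"jaw":0.032},{"delta_rot":[0,0,0],"slide":[0,0,-0.05],"jaw":0.032},{"delta_rot":[0,0,0],"slide":[0,0,-0.1],"jaw":0.032},{"delta_rot":[0,0,0],"slide":[0,0,-0.15],"jaw":0.032},{"delta_rot":[0,0,0],"slide":[0,0,-0.15],"jaw":0.032}])

```text
time: 40.3
ee_pos: [632.0, -144.4, 192.5]
ee_rot: [-0.176, 0.694, 0.672, 0.187]
ft_force: [-0.2, 0.6, -0.1]
finger_gap: 0.374
```

Run:
```python
from h import *
st()
C=env.calibration('wrist');im,d=env.read_camera('wrist'); cv2.imwrite('pics/w21.png',im); P=cloud('wrist',d,C)
q=P.reshape(-1,3); q=q[(q[:,2]>70)&(q[:,2]<110)&(q[:,0]>515)&(q[:,0]<655)&(q[:,1]>-36)&(q[:,1]<100)]
A=np.c_[q[:,0]-585,q[:,1],np.ones(len(q))]; s=np.linalg.lstsq(A,q[:,2],rcond=None)[0]; print('lid plane',s,len(q))
im,d=env.read_camera('side'); cv2.imwrite('pics/s22.png',cv2.resize(im[60:350,230:520],None,fx=2.5,fy=2)); Q=cloud('side',d)
q=Q.reshape(-1,3); q=q[(q[:,2]>70)&(q[:,2]<110)&(q[:,0]>515)&(q[:,0]<655)&(q[:,1]>-36)&(q[:,1]<110)]
A=np.c_[q[:,0]-585,q[:,1],np.ones(len(q))]; s=np.linalg.lstsq(A,q[:,2],rcond=None)[0]; print('side now',s,len(q))
q=np.load('side0.npy').reshape(-1,3); q=q[(q[:,2]>70)&(q[:,2]<110)&(q[:,0]>515)&(q[:,0]<655)&(q[:,1]>-36)&(q[:,1]<110)]
A=np.c_[q[:,0]-585,q[:,1],np.ones(len(q))]; s=np.linalg.lstsq(A,q[:,2],rcond=None)[0]; print('side start',s,len(q))
```

```text
t 40.3 pos [ 631.97  -144.434  192.466] rot [-0.176  0.694  0.672  0.187] F [-0.236  0.642 -0.089] gap 0.3741437684787536 q [-0.455  0.651  1.177  0.474  1.541 -0.493]
lid plane [ 0.     0.003 85.56 ] 16622
side now [ 0.     0.    84.879] 2239
side start [ 0.001  0.    84.862] 2239
```

View pics/s22.png

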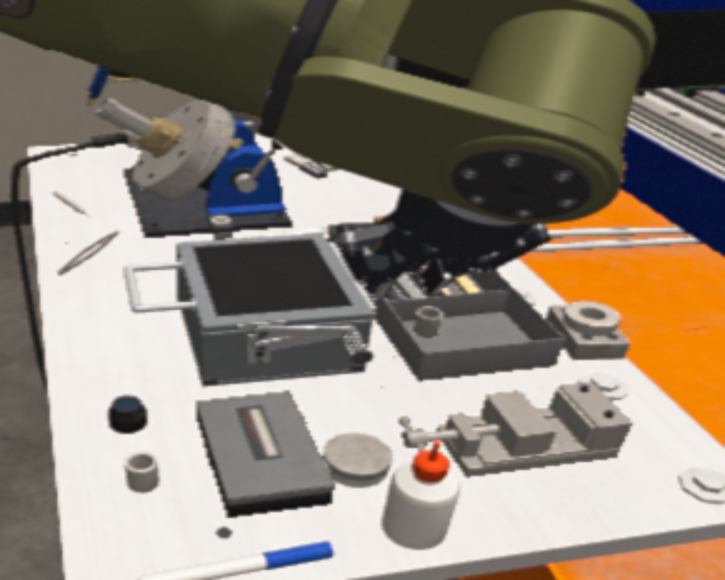

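View pics/w21.png

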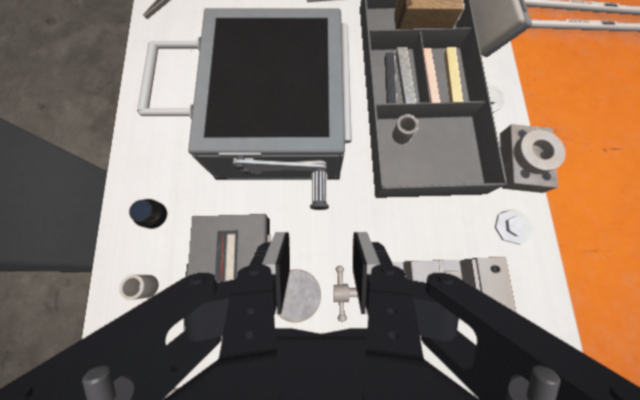

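The lid is flat and matches its shut plane from the start (84.88 mm against 84.86). The robot touches nothing and the other things are in place, so I'm handing in.

Run:
```python
from h import *
print(env.finish_job())
```

```text
the job is handed in; nothing more can be done
None
```

The collet is back in its socket, the chest is shut, and the job was handed in at about 40 s of the 72 s allowed.

**Opening:** I raised the lid by its handle until the stay went taut at about 1.47 rad. The spring did not tip the knee while I held it taut, so I pulled a little further, to about 12 N. I then eased off, and the knee went past straight. The lid rested locked at about 1.41 rad and stood open by itself after I let go.

**Collet:** It went into the bore without catching and touched the floor at about 6 N. The camera read its top at about 69.4 to 70 mm; fully home should be 70 mm.

**Closing:** I took the knob, eased the knee back past straight and lowered the lid slowly with the grip held throughout. The wrist force stayed under about 26 N. I let go only once the load on the knob had dropped to about zero.

**Last checks:**
- The lid is level at 84.88 mm in the side camera, against 84.86 mm before I started.
- The knob is back in its folded place.
- The gripper is clear of everything and reads no force.
- In the last pictures the sleeve, loupe, tin, bottle and tweezers look where they were. I did not measure them.

**One disagreement:** The wrist camera put the collet and its socket about 2 mm off from where the gripper found them. I lined the collet up with the socket in the same picture instead, and it went in freely.

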